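# Restock the pull-out tray under the lowered cabinet

## Robot

A 6-joint arm with a two-finger parallel gripper is mounted at the origin on the work surface. World frame = base frame: x ahead of the robot, y to its left, z up, the work surface at z = 0. Lengths are in mm, angles in rad, forces in N, time in s.
With the tool pointing down it reaches from about 350 to 975 mm from the base axis. Payload 7.1 kg.
Tool frame: the origin (TCP) lies at the very end of the fingers, on their centre line; the grasp point (between the pads) lies 19 mm behind it; y points along the fingers, x is the direction in which the jaws open and shut, and the axes are right-handed (so a half turn about y gives the same grasp; the last joint's range is limited). The gripper opens to 88 mm and grips with 3 to 60 N. Pads are 20 mm wide; open, the fingers measure 115 mm over their backs; the gripper's body (75 mm by 178 mm) begins 61 mm behind the grasp point.
Start: joints at [-1.272, 0.423, 1.63, -0, 1.089, -0.019], TCP at [195.316, -593.68, 222.675] pointing down, gripper open.
Joint ranges: [-3, 3], [-0.9, 2.11], [0.09, 2.58], [-1.31, 4.45], [0.11, 2.69], [-2.54, 2.54]. Speed limits (rad/s): [2.39, 2.39, 3.01, 3.14, 3.14, 3.14].

## Interface

Orientations are given as a rotation vector (axis times angle).
In Python, from workcell import ctrl gives the robot as it stands. The module is installed in compiled form; this text tells all that it offers.
- The arm moves only by the tool carry_out, never from a script. Its arguments are lists of equal length, an entry for each row: "delta_pos": the shift along the tool's x, y, z in cm, a list of three; "rotation": the turn, a rotation vector about the tool's x, y, z in rad, a list of three. In form: {"delta_pos": [[dx, dy, dz], ...], "rotation": [[wx, wy, wz], ...]}. A call has 1 to 12 rows; each row is the pose to reach, as a shift and turn from the pose commanded when the call began, along the tool's axes at that moment; what a row does not reach only later rows make up. A row lasts 1/12 s, in which the tool goes at most 41.7 mm and 7.16 degrees, less where a joint would pass 70% of its speed; a pose out of reach is approached as far as the arm can. A call with a gripper value outside its range is refused whole. "hand" is the closure in counts, from 0 (fully open) to 255 (shut), set as the call begins (left out, the last holds). The fingers move at their own pace and stop on an object; the grip force is fixed at half the most. Time passes only in rows, so rows that repeat a pose let the fingers close. It gives the time, the measured TCP pose, the force and the opening at its end, in the units of the state.
- ctrl.get_obs(): the state, without advancing time (a new reading comes with each control period).
- ctrl.get_image(name): name is "scene" or "side" or "wrist"; returns the picture (384x512x3 uint8, red, green, blue); there is no depth.
- ctrl.camera_info(name): a dict with "fov_y" (degrees; the focal length in pixels is half the picture's height over the tangent of half this angle, whatever the lens; pixels are square), "cx", "cy" (the principal point, pixels), "R" (3x3) and "t" (3): a world point X has camera coordinates R X + t; the wrist camera has in their place "T_tool_cam" (4x4, takes a point from camera to tool coordinates, whose origin is the TCP and whose axes are the tool frame's). Camera axes: x right, y down, z forward; pixel columns grow to the right and rows downward; lengths in mm; the calibration is good to about 2 mm. The wrist camera is an equidistant fisheye: a pixel r from the principal point sees the ray r / f radians off the axis. A picture is of the moment at which its call begins: read the wrist's pose just before it. camera_info takes no time and is no camera call.
- ctrl.close_job(): hands the job in, once; it reports no verdict.
The state is a dict: "t": time; "qpos": joint angles; "qvel": joint speeds; "joint_torque": joint torques, N m; "ee_pos": TCP position; "orientation": TCP orientation; "ft_force": force on the tool from outside, world axes, zero at the start; "moment": the same for the moment, N m; "width": finger opening in mm.
Only numpy, scipy, OpenCV 4.12 (cv2) and the standard library are available. Lean on these libraries where they do the work, as an engineer would, in place of code of your own. Each camera call takes 0.05 s, during which the arm holds its last target.

## Task

Put the four tray things back in the pulled-out white tray: stand the red mug in the larger round holder and the glass measuring cup with the handle in the smaller one, lay the wooden tongs in the long trough, and press the whisk's handle down into the pair of spring clips until it is fully home. Keep the mug and the measuring cup upright and set them down rather than dropping them. The plain drinking glass and the wooden spoon look similar but do not belong in the tray: leave them standing and lying where they are.

Things in the scene. Friction and masses are not known exactly. Their poses are not given: they have to be found in the camera images.
- mug_center (a point): Red ceramic mug, upright cylinder 66 mm outside diameter, 70 mm high, wall 4 mm, open top, ear handle. Point: on its axis, half-way up (35 mm above its base). z up; the handle points along +y and reaches 59 mm out from the axis, 17 to 63 mm above the base. Grip it across the plain sides about 20 mm below the rim: deeper, the rim comes against the gripper above its pads.
- measuring_cup_center (a point): Small clear glass measuring cup with squared handle, spout and strokes, slightly conical: outside diameter 49 mm at the base, 56 mm at the rim, 70 mm high. Point: on its axis, half-way up (35 mm above its base). z up; the handle points along +y, reaching 54 mm out, 17 to 63 mm above the base; the spout along -y. Grip it across the sides about 20 to 25 mm below the rim, as the mug.
- tongs_center (a point): One-piece rigid wooden salad tongs lying on edge, 242 mm long, 20 mm high. Two parallel blades joined by a solid heel at the -x end; over the middle 90 mm they are 34 mm wide across their outsides, at the tips 46 mm. Point: middle of length and width, half-way up (10 mm above the underside). x runs along the tongs towards the tips, z up.
- whisk_handle (a point): Stainless whisk lying flat: a round handle of 20 mm diameter and 130 mm length, then a flattened balloon of wire loops 43 mm wide and 20 mm thick; its wires end 180 mm from this point. Point: on the handle's axis at the middle of the handle (10 mm above its underside), near the balance point. x runs along the handle towards the wires, z up.
- holder_large_floor (a point): Larger round holder in the tray, the mug's place: a low light-grey collar with 84 mm inside diameter, 94 mm outside. Point: centre of its inner floor, on which the mug's base is to rest, z up; the collar's rim is 9 mm above this floor.
- holder_small_floor (a point): Smaller round holder in the tray, the measuring cup's place: a low light-grey collar with 64 mm inside diameter, 74 mm outside. Point: centre of its inner floor, z up; the rim is 9 mm above this floor.
- trough_floor (a point): Long light-grey trough in the tray, the tongs' place: inside 270 mm along its x by 66 mm along its y, walls 4 mm thick rising 19 mm above its floor; the middle 102 mm of both long sides is cut away for the fingers. Point: centre of its inner floor, z up.
- clips_seat (a point): Two dark spring-jaw clips in the tray for the whisk, each 14 mm long, 41 mm either side of this point along x; the 60 mm between is free for fingers. Point: where the mid-axis of the seated handle lies, 32 mm over the tray floor; x along the handle. Jaws narrow from 30 mm wide (27 mm above the point) to 14 mm (8 mm above); a handle pressed straight down with 5 to 15 N snaps in, wires to either end.
- tumbler_center (a point): Look-alike: plain clear drinking glass with no handle or spout, the same diameter and height as the measuring cup. Stays on the counter. Point: on its axis, half-way up.
- spoon_center (a point): Look-alike: wooden cooking spoon, 237 mm long, handle 14 mm thick, a single round bowl. Stays on the counter. Point: on the handle's axis near the middle, 8 mm above the counter; x towards the bowl.

How it is judged:
By the outcome, as a careful person would: the job done as asked, in the order asked, and still so for the second after the job is handed in, with the robot touching nothing.
It also fails if it takes over 120 s, if anything falls off the work surface, if the arm or the gripper's body presses on something with over 40 N, if the wrist force passes 120 N, or if a joint passes its speed limit or range.

## Working session

There is one attempt and no reset: what is moved stays moved. The work goes in short steps, Python scripts to look and compute and a tool call to move; the robot and the scene stay as the last step left them, time stands still between calls to the robot, and variables do not carry over. Pictures are saved under pics/ and viewed, and the job is handed in when it is done.

Besides the shell and the picture viewer there is one more tool, called after "Request:" by a JSON object that holds its "op" and its "data". carry_out: Moves the arm, as the interface text tells. Its arguments: {"type":"object","properties":{"delta_pos":{"type":"array","items":{"type":"array","items":{"type":"number"}}},"rotation":{"type":"array","items":{"type":"array","items":{"type":"number"}}},"hand":{"type":"number"}},"required":["delta_pos","rotation"]}

```bash
mkdir -p pics
cat > h.py <<'E'
import numpy as np, cv2
from workcell import ctrl
from scipy.spatial.transform import Rotation as Rn
E
python3 - <<'E'
from h import *
o=ctrl.get_obs();print(o)
for n in ["scene","side","wrist"]:
    im=ctrl.get_image(n);cv2.imwrite(f"pics/{n}0.png",im[:,:,::-1]);print(n,ctrl.camera_info(n))
E
```

```text
{'t': 0.0, 'qpos': array([-1.27203669e+00,  4.23795926e-01,  1.63065480e+00,  3.33018946e-05,
        1.08859758e+00, -1.90364361e-02]), 'qvel': array([-7.25633166e-05, -1.75594397e-04, -1.19048093e-03,  1.90163631e-03,
       -5.28690783e-04, -8.50043235e-04]), 'joint_torque': array([-2.53307859e-03, -5.44640386e+01, -2.73663425e+01,  6.43056119e-02,
        2.28673877e-02, -9.87567591e-05]), 'ee_pos': array([ 195.15055471, -593.19038768,  221.94356634]), 'orientation': array([-1.34201654,  0.97281275, -0.97091484]), 'ft_force': array([-0.13509023, -0.1480705 ,  0.40872235]), 'moment': array([ 0.00049227, -0.0028876 ,  0.00107614]), 'width': 87.93030206372457}
scene {'fov_y': 42.78552095238897, 'cx': 255.68292061722985, 'cy': 196.25679264588612, 'R': array([[ 0.14583626,  0.98925371,  0.01043444],
       [ 0.67113716, -0.09117931, -0.73570459],
       [-0.7268471 ,  0.11429534, -0.67722218]]), 't': array([ -43.52070057, -285.88639252, 1680.99736703])}
side {'fov_y': 57.174888615767436, 'cx': 252.3780379128722, 'cy': 195.29354913132974, 'R': array([[ 0.94882123, -0.31581159, -0.00114817],
       [-0.2440056 , -0.73077022, -0.63752345],
       [ 0.20049825,  0.60517594, -0.7704301 ]]), 't': array([-495.69521872,  144.67905912,  859.22177114])}
wrist {'fov_y': 65.70646984690485, 'cx': 255.22935633614586, 'cy': 194.81185780040974, 'T_tool_cam': array([[ 9.99999801e-01, -4.27259979e-05, -6.29907047e-04,
         9.45491111e-01],
       [ 5.86488280e-04, -3.06525412e-01,  9.51862295e-01,
        -1.61813695e+02],
       [-2.33751784e-04, -9.51862474e-01, -3.06525326e-01,
         8.42524472e+01],
       [ 0.00000000e+00,  0.00000000e+00,  0.00000000e+00,
         1.00000000e+00]])}
```

View pics/scene0.png

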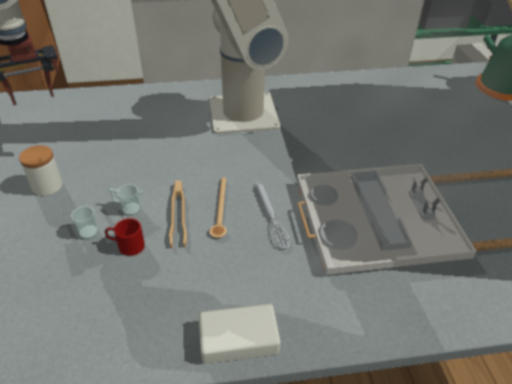

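View pics/side0.png

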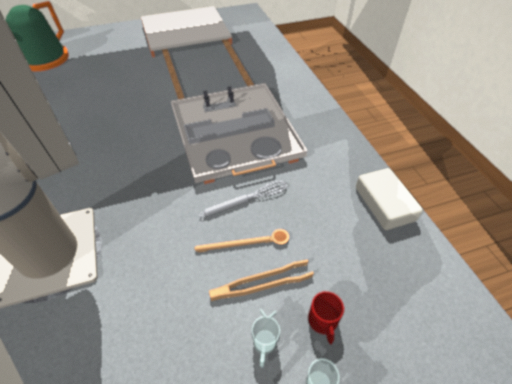

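View pics/wrist0.png

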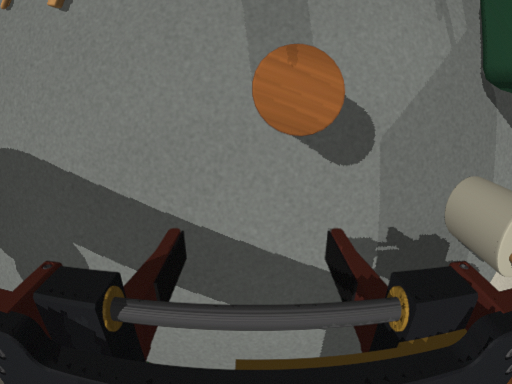

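```bash
cat >> h.py <<'E'
H=384
def foc(i): return H/2/np.tan(np.radians(i["fov_y"]/2))
def toolT(o=None):
    o=o or ctrl.get_obs(); T=np.eye(4); T[:3,:3]=Rn.from_rotvec(o["orientation"]).as_matrix(); T[:3,3]=o["ee_pos"]; return T
def ray(n,u,v,T=None):
    i=ctrl.camera_info(n); f=foc(i); x=(u-i["cx"]); y=(v-i["cy"])
    if n=="wrist":
        r=np.hypot(x,y); th=r/f; k=np.sin(th)/max(r,1e-9); d=np.array([x*k,y*k,np.cos(th)])
        M=T@i["T_tool_cam"]; return M[:3,3],M[:3,:3]@d
    R=np.array(i["R"]);t=np.array(i["t"]); d=R.T@np.array([x/f,y/f,1]); return -R.T@t,d/np.linalg.norm(d)
def onz(n,u,v,z,T=None):
    c,d=ray(n,u,v,T); return c+d*(z-c[2])/d[2]
def proj(n,X,T=None):
    i=ctrl.camera_info(n); f=foc(i); X=np.asarray(X,float)
    if n=="wrist":
        M=np.linalg.inv(T@i["T_tool_cam"]); p=M[:3,:3]@X+M[:3,3]; th=np.arctan2(np.hypot(p[0],p[1]),p[2]); k=f*th/np.hypot(p[0],p[1]); return np.array([i["cx"]+k*p[0],i["cy"]+k*p[1]])
    p=np.array(i["R"])@X+np.array(i["t"]); return np.array([i["cx"]+f*p[0]/p[2],i["cy"]+f*p[1]/p[2]])
def tri(obs):
    A=np.zeros((3,3));b=np.zeros(3)
    for c,d in obs:
        P=np.eye(3)-np.outer(d,d);A+=P;b+=P@c
    return np.linalg.solve(A,b)
def crop(src,dst,x0,y0,x1,y1,k):
    im=cv2.imread(src)[y0:y1,x0:x1]; cv2.imwrite(dst,cv2.resize(im,None,fx=k,fy=k,interpolation=cv2.INTER_CUBIC))
E
python3 - <<'E'
from h import *
np.set_printoptions(precision=0,suppress=True)
for n,u,v,z in [("scene",128,250,0),("scene",85,235,0),("scene",130,212,0),("scene",178,183,0),("scene",177,245,0),("scene",260,186,0),("scene",285,245,0),("scene",322,195,20),("scene",338,234,20),("scene",380,208,20),("scene",415,192,40),("scene",433,210,40),("scene",219,232,0),("scene",224,180,0),
 ("side",218,158,20),("side",266,147,20),("side",207,100,40),("side",231,96,40),("side",325,335,0),("side",265,350,0),("side",207,214,0),("side",285,188,0)]:
    print(n,u,v,onz(n,u,v,z))
print(Rn.from_rotvec(ctrl.get_obs()["orientation"]).as_matrix().round(3))
crop("pics/side0.png","pics/sc1.png",160,70,320,230,4.9-1.2)
crop("pics/scene0.png","pics/sc2.png",290,155,480,280,4)
E
```

```text
scene 128 250 [ 576. -362.    0.]
scene 85 235 [ 510. -473.    0.]
scene 130 212 [ 440. -363.    0.]
scene 178 183 [ 338. -232.    0.]
scene 177 245 [ 576. -241.    0.]
scene 260 186 [382.   0.   0.]
scene 285 245 [613.  28.   0.]
scene 322 195 [464. 160.  20.]
scene 338 234 [613. 164.  20.]
scene 380 208 [536. 301.  20.]
scene 415 192 [508. 406.  40.]
scene 433 210 [581. 426.  40.]
scene 219 232 [ 546. -132.    0.]
scene 224 180 [342. -99.   0.]
side 218 158 [473. 174.  20.]
side 266 147 [624. 174.  20.]
side 207 100 [506. 436.  40.]
side 231 96 [589. 432.  40.]
side 325 335 [ 554. -386.    0.]
side 265 350 [ 425. -375.    0.]
side 207 214 [395.  -2.   0.]
side 285 188 [625.  17.   0.]
[[ 0. -0.  1.]
 [-1.  0.  0.]
 [-0. -1. -0.]]
```

View pics/sc1.png

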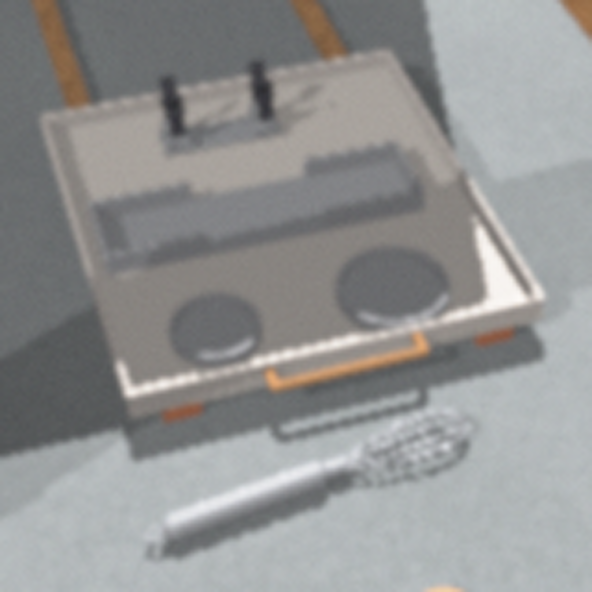

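View pics/sc2.png

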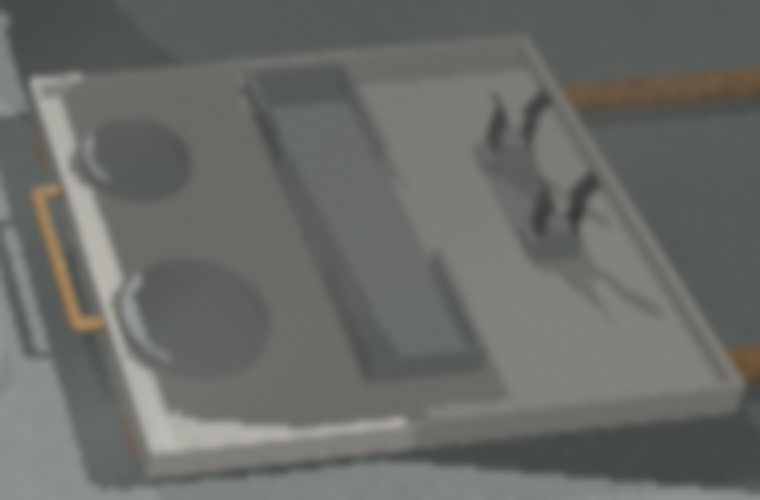

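Run:
```python
from h import *
np.set_printoptions(precision=1,suppress=True)
def S(u,v): return ray("side",160+u/3.7,70+v/3.7)
def C(u,v): return ray("scene",290+u/4,155+v/4)
for n,a,b in [("large",(395,288),(193,318)),("small",(216,330),(134,160)),("cornerS",(122,366),(33,78)),("cornerL",(545,297),(150,455)),("backS",(43,118),(527,36)),("backL",(388,52),(742,383)),
 ("troughcorner front S",(115,265),(275,80)),("tr backL outer top",(400,145),(485,352)),("tr backS top",(97,203),(350,65)),("tr frontL top",(425,205),(367,375)),
 ("handle a",(272,385),(80,327)),
 ("clipS base",(165,140),(480,145)),("clipbase frontL",(277,125),(535,262))]:
    print(n,tri([S(*a),C(*b)]))
```

```text
large [621.7 161.2  28.2]
small [471.6 161.6  26.5]
cornerS [393.6 112.1  49.4]
cornerL [729.2 105.4  35.1]
backS [390.  474.5  34.3]
backL [726.2 472.3  35.2]
troughcorner front S [409.9 275.4  25.1]
tr backL outer top [684.6 324.8  39.7]
tr backS top [411.8 331.5  40.4]
tr frontL top [682.2 253.4  27.5]
handle a [522.  136.  -56.4]
clipS base [490.2 403.   31.2]
clipbase frontL [595.4 401.7  23.3]
```

Request:
{"op": "carry_out", "data": {"delta_pos": [[-2,-0.3,3],[-4.2,-0.6,6],[-6.4,-0.9,9.2],[-8.6,-1.2,12.5],[-11,-1.5,16],[-13.2,-1.8,19.2],[-15.4,-2,22.4],[-17.6,-2.3,25.6],[-19.8,-2.6,28.8],[-21.4,-2.9,31],[-22.4,-3,32.5],[-22.4,-3,32.5]], "rotation": [[0,0,0],[0,0,0],[0,0,0],[0,0,0],[0,0,0],[0,0,0],[0,0,0],[0,0,0],[0,0,0],[0,0,0],[0,0,0],[0,0,0]], "hand": 0}}

```text
t: 1.15
ee_pos: [435.8, -276.9, 252.9]
orientation: [-1.343, 0.969, -0.97]
ft_force: [0.1, -0.5, -0.4]
width: 87.9
```

```bash
cat >> h.py <<'E'
def snap(name,k=None):
    o=ctrl.get_obs(); T=toolT(o); im=ctrl.get_image("wrist"); cv2.imwrite(f"pics/{name}.png",im[:,:,::-1]); np.save(f"pics/{name}.npy",T)
    cv2.imwrite(f"pics/{name}_b.png",cv2.resize(im[:,:,::-1],None,fx=1.56,fy=1.56,interpolation=cv2.INTER_CUBIC))
    print("t",round(o["t"],2),o["ee_pos"].round(1),o["orientation"].round(3),"w",round(o["width"],1),"F",o["ft_force"].round(1)); return T
E
python3 - <<'E'
from h import *
snap("w1")
E
```

```text
t 1.15 [ 435.8 -276.9  252.9] [-1.343  0.969 -0.97 ] w 87.9 F [ 0.1 -0.5 -0.4]
```

View pics/w1_b.png

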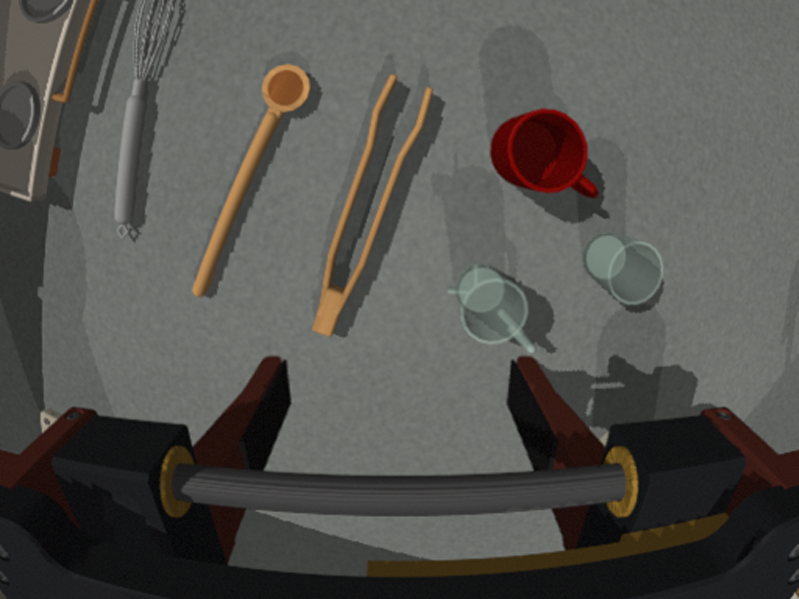

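```bash
cat >> h.py <<'E'
np.set_printoptions(precision=3,suppress=True)
def yawof(T): # angle of jaw axis (tool x) in world xy
    return np.degrees(np.arctan2(T[1,0],T[0,0]))
def to(pos=None,yaw=None):
    "print delta in cm & rot vec for target world pos (mm) and jaw-axis yaw (deg), tool down; relative to measured pose"
    T=toolT(); d=T[:3,:3].T@(np.array(pos)-T[:3,3])/10
    r=np.zeros(3)
    if yaw is not None:
        a=np.radians(yaw); x=np.array([np.cos(a),np.sin(a),0]); y=np.array([0,0,-1.]); z=np.cross(x,y)
        r=Rn.from_matrix(T[:3,:3].T@np.c_[x,y,z]).as_rotvec()
    print("delta cm",d.round(2),"dist",np.linalg.norm(d).round(1),"rot",r.round(3),"deg",np.degrees(np.linalg.norm(r)).round(1)); return d,r
E
python3 - <<'E'
from h import *
T=np.load("pics/w1.npy");print(T,yawof(T))
w=lambda u,v,z:onz("wrist",u/1.56,v/1.56,z,T).round(1)
for n,u,v,z in [("mug rim",548,150,70),("mug base?",522,152,0),("meas rim",494,308,70),("meas base",484,290,0),("meas hdl end",532,350,63),("tumb rim",636,272,70),("tumb base",606,257,0),
 ("tongs heel",324,324,20),("tip1",391,78,20),("tip2",430,90,20),("spoon bowl",286,87,10),("spoon end",199,293,8),("whisk end",124,220,10),("whisk neck",137,87,10)]: print(n,w(u,v,z))
E
```

```text
[[   0.316    0.001    0.949  435.753]
 [  -0.949    0.       0.316 -276.926]
 [  -0.      -1.       0.001  252.904]
 [   0.       0.       0.       1.   ]] -71.59263109674367
mug rim [ 562.2 -354.8   70. ]
mug base? [ 560.6 -353.4    0. ]
meas rim [ 431.5 -359.3   70. ]
meas base [ 427.9 -365.3    0. ]
meas hdl end [ 405.5 -407.6   63. ]
tumb rim [ 500.3 -466.3   70. ]
tumb base [ 499.2 -470.5    0. ]
tongs heel [ 355.7 -232.7   20. ]
tip1 [ 580.7 -223.2   20. ]
tip2 [ 581.2 -257.2   20. ]
spoon bowl [ 549.4 -137.2   10. ]
spoon end [ 341.1 -104.5    8. ]
whisk end [389.5  -7.3  10. ]
whisk neck [519.5  11.8  10. ]
```

Run:
```python
from h import *
T=np.load("pics/w1.npy")
w=lambda u,v,z:onz("wrist",u/1.56,v/1.56,z,T)
h=w(595,193,40)-np.array([561.5,-354,40]);print(h,np.degrees(np.arctan2(h[1],h[0])))
h=w(532,350,60)-np.array([430.5,-361.5,60]);print(h,np.degrees(np.arctan2(h[1],h[0])))
crop("pics/w1.png","pics/w1c.png",285,50,440,240,3.1)
# residual: project circle rims
im=cv2.resize(cv2.imread("pics/w1.png"),None,fx=3,fy=3,interpolation=cv2.INTER_CUBIC)
def circ(c,r,z,col):
    p=np.array([proj("wrist",[c[0]+r*np.cos(a),c[1]+r*np.sin(a),z],T) for a in np.linspace(0,6.283,60)])*3
    cv2.polylines(im,[p.astype(int)],True,col,1)
circ((561.5,-354.3),33,70,(255,255,0));circ((561.5,-354.3),33,0,(0,255,0))
circ((431,-361.5),28,70,(255,0,255));circ((431,-361.5),24.5,0,(0,0,255))
cv2.imwrite("pics/w1o.png",im[150:720,840:1320])
```

```text
[-12.868 -62.74    0.   ] -101.59082587425348
[-25.962 -47.469  -0.   ] -118.67571257620398
```

View pics/w1o.png

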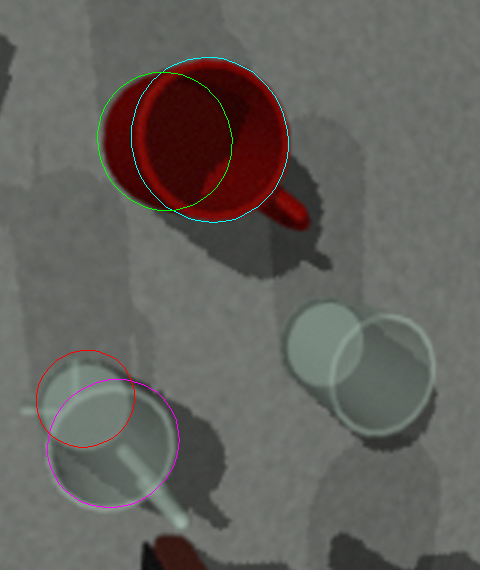

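Run:
```python
from h import *
to([561.5,-354.3,110],-13)
```

```text
delta cm [11.22 14.27  9.62] dist 20.5 rot [ 0.    -1.023  0.   ] deg 58.6
```

Request:
{"op": "carry_out", "data": {"delta_pos": [[1.1,1.2,1],[2.4,2.6,2],[3.7,4,3.1],[5,5.5,4.2],[6.3,7.2,5.3],[7.5,8.9,6.4],[8.7,10.6,7.5],[9.7,12,8.4],[10.6,13.2,9.1],[11.2,14.2,9.6],[11.2,14.3,9.6],[11.2,14.3,9.6]], "rotation": [[0,-0.1,0],[0,-0.2,0],[0,-0.3,0],[0,-0.4,0],[0,-0.5,0],[0,-0.6,0],[0,-0.7,0],[0,-0.8,0],[0,-0.9,0],[0,-0.98,0],[0,-1.02,0],[0,-1.02,0]]}}

```text
t: 2.2
ee_pos: [558.8, -356.9, 108.0]
orientation: [-1.562, 0.185, -0.181]
ft_force: [-0.1, 0.3, -0.6]
width: 88.2
```

Run:
```python
from h import *
T=snap("w2");print(yawof(T))
to([561.5,-354.3,31],-13)
```

```text
t 2.2 [ 558.8 -356.9  108. ] [-1.562  0.185 -0.181] w 88.2 F [-0.1  0.3 -0.6]
-13.343455353064511
delta cm [0.2  7.77 0.29] dist 7.8 rot [-0.    -0.008 -0.002] deg 0.5
```

View pics/w2_b.png

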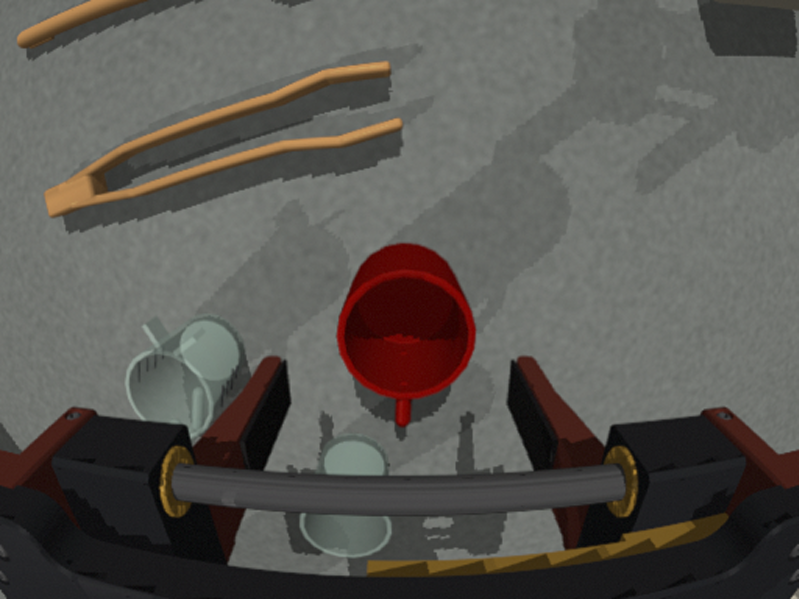

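Run:
```python
from h import *
T=np.load("pics/w2.npy")
print(onz("wrist",406/1.56,334/1.56,70,T))
T=np.load("pics/w2.npy")
print(onz("wrist",169/1.56,392/1.56,70,T),onz("wrist",200/1.56,392/1.56,63,T))
```

```text
[ 563.417 -352.98    70.   ]
[ 431.956 -357.976   70.   ] [ 446.557 -364.201   63.   ]
```

Request:
{"op": "carry_out", "data": {"delta_pos": [[0.1,1,0.2],[0.2,2.4,0.3],[0.2,4,0.3],[0.2,5.5,0.3],[0.2,6.8,0.3],[0.2,7.6,0.3],[0.2,7.8,0.3],[0.2,7.8,0.3]], "rotation": [[0,0,0],[0,0,0],[0,0,0],[0,0,0],[0,0,0],[0,0,0],[0,0,0],[0,0,0]]}}

```text
t: 2.92
ee_pos: [562.5, -353.0, 30.7]
orientation: [-1.562, 0.184, -0.182]
ft_force: [0.3, -0.5, 0.6]
width: 88.2
```

Request:
{"op": "carry_out", "data": {"delta_pos": [[0,0,0],[0,0,0],[0,0,0],[0,0,0],[0,0,0],[0,0,0],[0,0,0],[0,0,0]], "rotation": [[0,0,0],[0,0,0],[0,0,0],[0,0,0],[0,0,0],[0,0,0],[0,0,0],[0,0,0]], "hand": 255}}

```text
t: 3.58
ee_pos: [563.3, -353.5, 32.4]
orientation: [-1.564, 0.182, -0.184]
ft_force: [-2.1, 0.0, 5.8]
width: 64.1
```

Run:
```python
from h import *
T=toolT();print(yawof(T),ctrl.get_obs()["width"],ctrl.get_obs()["qpos"])
to([562,-353,240],-13)
to([500,150,240],-73)
```

```text
-13.348030441298828 64.1146388282221 [-0.578  0.72   1.623 -0.     0.798 -0.345]
delta cm [ -0.12 -20.76   0.01] dist 20.8 rot [ 0.    -0.006  0.001] deg 0.4
delta cm [-17.76 -20.79  47.52] dist 54.8 rot [-0.     1.041  0.001] deg 59.7
```

Request:
{"op": "carry_out", "data": {"delta_pos": [[0,-0.3,0],[0,-1,0],[0,-2.2,0],[0,-4,0],[0,-6,0],[0,-8,0],[0,-10,0],[0,-12,0]], "rotation": [[0,0,0],[0,0,0],[0,0,0],[0,0,0],[0,0,0],[0,0,0],[0,0,0],[0,0,0]]}}

```text
t: 4.25
ee_pos: [562.7, -353.1, 153.3]
orientation: [-1.563, 0.183, -0.183]
ft_force: [1.2, -0.7, -3.1]
width: 63.9
```

Run:
```python
from h import *
T=toolT();print(yawof(T),ctrl.get_obs()["width"],ctrl.get_obs()["ft_force"],ctrl.get_obs()["ee_pos"])
to([500,150,240],-73)
```

```text
-13.346741585747116 63.88236336945875 [ 1.218 -0.692 -3.077] [ 562.658 -353.12   153.345]
delta cm [-17.71  -8.66  47.51] dist 51.4 rot [ 0.     1.041 -0.   ] deg 59.7
```

Request:
{"op": "carry_out", "data": {"delta_pos": [[-0.3,-0.3,1],[-1,-1,3],[-2.2,-2,6],[-3.6,-3,9.5],[-5,-4,13],[-6.4,-5,16.8],[-7.8,-6,20.6],[-9.2,-7,24.4],[-10.6,-7.8,28.2],[-12,-8.4,32],[-13.3,-8.7,35.6],[-14.6,-8.7,39]], "rotation": [[0,0.03,0],[0,0.1,0],[0,0.2,0],[0,0.3,0],[0,0.4,0],[0,0.5,0],[0,0.6,0],[0,0.7,0],[0,0.8,0],[0,0.9,0],[0,0.98,0],[0,1.04,0]]}}

```text
t: 5.25
ee_pos: [510.6, 62.0, 240.5]
orientation: [-1.332, 0.988, -0.991]
ft_force: [0.3, -0.6, -3.4]
width: 64.2
```

Run:
```python
from h import *
T=toolT();print(yawof(T))
to([480,170,240],-73)
```

```text
-73.16061226574848
delta cm [-11.23   0.05   0.2 ] dist 11.2 rot [-0.002 -0.003  0.   ] deg 0.2
```

Request:
{"op": "carry_out", "data": {"delta_pos": [[-3,0,0],[-6,0,0],[-8.8,0,0],[-10.6,0,0],[-11,0,0],[-11,0,0]], "rotation": [[0,0,0],[0,0,0],[0,0,0],[0,0,0],[0,0,0],[0,0,0]]}}

```text
t: 5.75
ee_pos: [478.1, 165.9, 239.3]
orientation: [-1.336, 0.985, -0.986]
ft_force: [-0.7, 0.1, -2.8]
width: 64.2
```

Run:
```python
from h import *
T=snap("w3");print(yawof(T))
```

```text
t 5.75 [478.1 165.9 239.3] [-1.336  0.985 -0.986] w 64.2 F [-0.7  0.1 -2.8]
-72.80158224947813
```

View pics/w3_b.png

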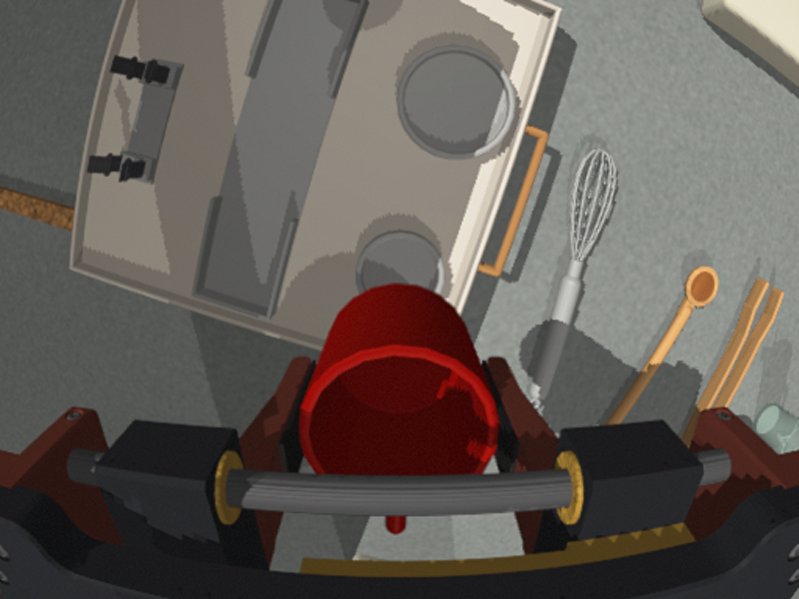

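```bash
cat >> h.py <<'E'
def overlay(name,circs,crop_,k=3,out=None,polys=[]):
    T=np.load(f"pics/{name}.npy"); im=cv2.resize(cv2.imread(f"pics/{name}.png"),None,fx=k,fy=k,interpolation=cv2.INTER_CUBIC)
    for i,(cx,cy,r,z) in enumerate(circs):
        p=np.array([proj("wrist",[cx+r*np.cos(a),cy+r*np.sin(a),z],T) for a in np.linspace(0,6.283,60)])*k
        cv2.polylines(im,[p.astype(int)],True,[(255,255,0),(0,255,0),(255,0,255),(0,0,255)][i%4],1)
    for i,P in enumerate(polys):
        p=np.array([proj("wrist",q,T) for q in P])*k
        cv2.polylines(im,[p.astype(int)],False,[(255,255,0),(0,255,0),(255,0,255),(0,0,255)][i%4],1)
    x0,y0,x1,y1=[int(c*k) for c in crop_]; cv2.imwrite(f"pics/{out or name+'_o'}.png",im[y0:y1,x0:x1])
E
python3 - <<'E'
from h import *
T=np.load("pics/w3.npy")
w=lambda u,v,z:onz("wrist",u/1.56,v/1.56,z,T)
for z in (20,30): print(z,w(456,102,z),w(400,272,z))
overlay("w3",[(621,161.5,47,30),(621,161.5,42,21),(471.5,161.5,37,30)],(40,0,360,230),2.5)
E
```

```text
20 [618.872 159.886  20.   ] [469.28  160.804  20.   ]
30 [617.297 160.674  30.   ] [471.629 161.568  30.   ]
```

View pics/w3_o.png

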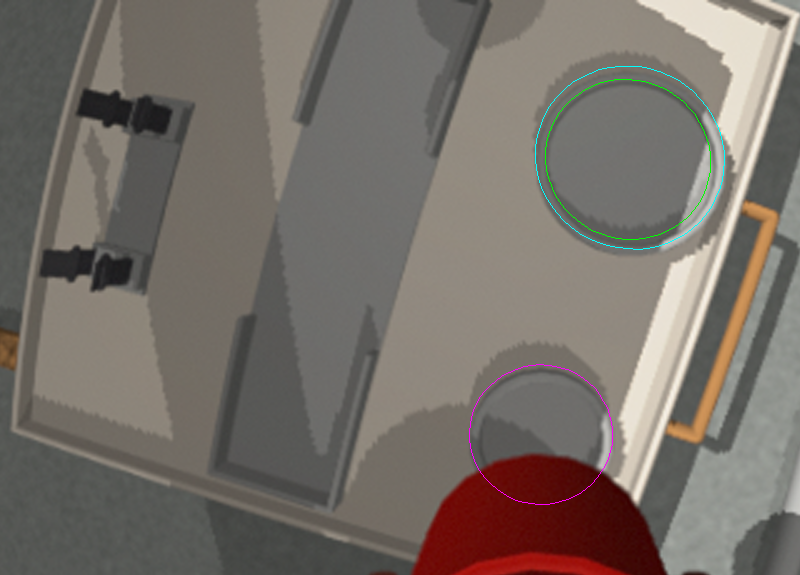

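Run:
```python
from h import *
T=np.load("pics/w3.npy")
c=onz("wrist",399/1.56,420/1.56,239.3-32.4+70,T);print("rim",c, "rel TCP",c-T[:3,3])
to([619.5,161,110],-73)
```

```text
rim [484.251 166.654 276.9  ] rel TCP [ 6.11   0.716 37.597]
delta cm [ 4.54 12.92 13.35] dist 19.1 rot [-0.     0.002  0.   ] deg 0.1
```

Request:
{"op": "carry_out", "data": {"delta_pos": [[0.5,0.5,1.5],[1.4,1.5,4],[2.3,3.2,7],[3.2,5.2,9.8],[4,7.2,11.9],[4.5,9.2,13],[4.5,11,13.2],[4.5,12.4,13.2],[4.5,12.9,13.2],[4.5,12.9,13.2]], "rotation": [[0,0,0],[0,0,0],[0,0,0],[0,0,0],[0,0,0],[0,0,0],[0,0,0],[0,0,0],[0,0,0],[0,0,0]]}}

```text
t: 6.63
ee_pos: [616.8, 159.6, 108.3]
orientation: [-1.338, 0.99, -0.986]
ft_force: [-1.0, -0.6, -2.5]
width: 64.8
```

Run:
```python
from h import *
T=snap("w4")
to([619,161,60],-73)
im=ctrl.get_image("side");cv2.imwrite("pics/s4.png",im[:,:,::-1])
crop("pics/s4.png","pics/s4c.png",160,60,330,200,4)
```

```text
t 6.63 [616.8 159.6 108.3] [-1.338  0.99  -0.986] w 64.8 F [-1.  -0.6 -2.5]
delta cm [-0.04  4.95  0.17] dist 5.0 rot [0.001 0.001 0.   ] deg 0.1
```

View pics/s4c.png

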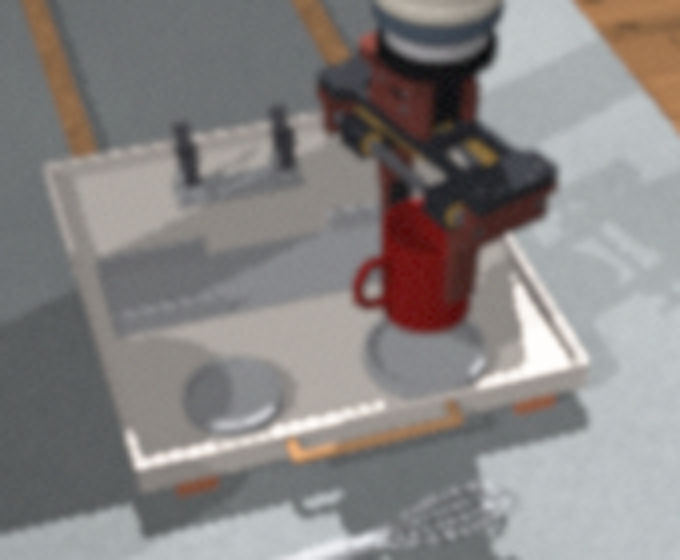

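View pics/w4_b.png

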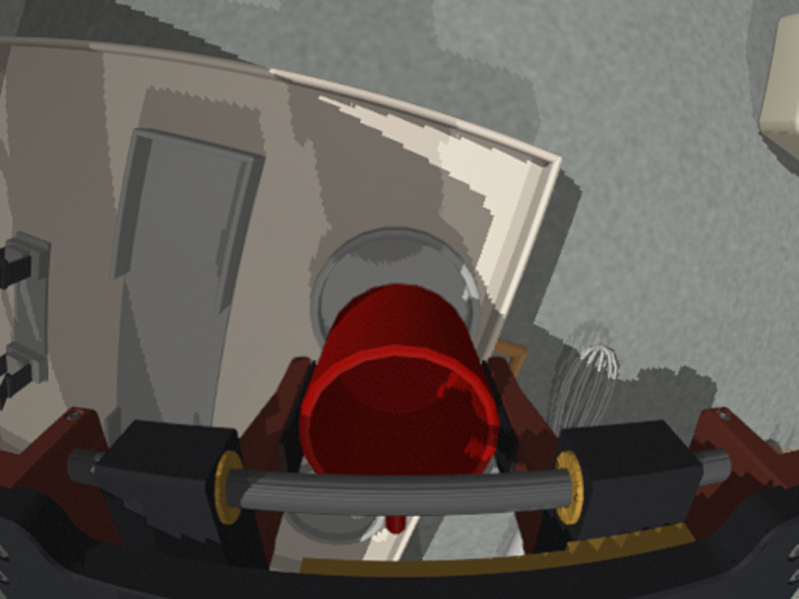

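Run:
```python
from h import *
overlay("w4",[(619,161,47,30),(619,161,42,21),(471.5,161.5,37,30)],(150,100,360,384),2.5)
```

```text
(no output)
```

View pics/w4_o.png

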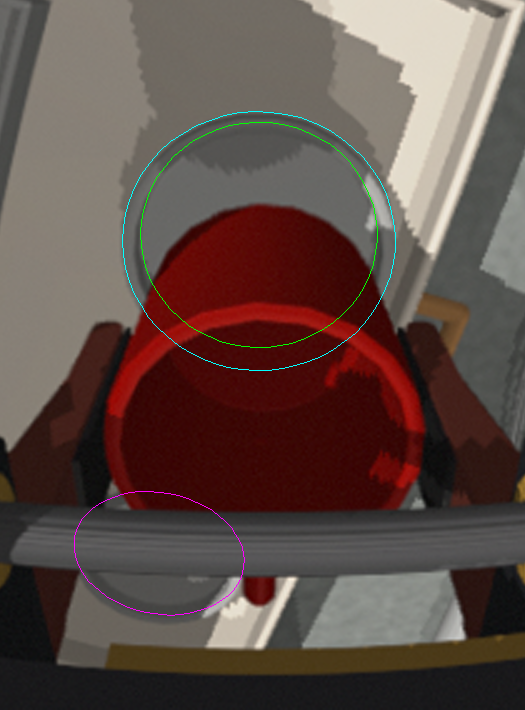

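Request:
{"op": "carry_out", "data": {"delta_pos": [[-0.1,0.6,0],[-0.1,1.5,0],[-0.1,2.6,0],[-0.1,3.6,0],[-0.1,4.4,0],[-0.1,4.8,0],[-0.1,4.8,0]], "rotation": [[0,0,0],[0,0,0],[0,0,0],[0,0,0],[0,0,0],[0,0,0],[0,0,0]]}}

```text
t: 7.32
ee_pos: [616.7, 161.5, 60.0]
orientation: [-1.338, 0.989, -0.986]
ft_force: [0.3, 0.4, -3.8]
width: 64.4
```

Request:
{"op": "carry_out", "data": {"delta_pos": [[0,0.15,0],[0,0.3,0],[0,0.45,0],[0,0.5,0]], "rotation": [[0,0,0],[0,0,0],[0,0,0],[0,0,0]]}}

```text
t: 7.65
ee_pos: [618.2, 161.9, 57.4]
orientation: [-1.335, 0.986, -0.988]
ft_force: [-2.5, 0.3, 5.0]
width: 64.3
```

Run:
```python
from h import *
T=snap("w5")
im=ctrl.get_image("side");cv2.imwrite("pics/s5.png",im[:,:,::-1])
crop("pics/s5.png","pics/s5c.png",220,80,320,180,6)
```

```text
t 7.65 [618.2 161.9  57.4] [-1.335  0.986 -0.988] w 64.3 F [-2.5  0.3  5. ]
```

View pics/s5c.png

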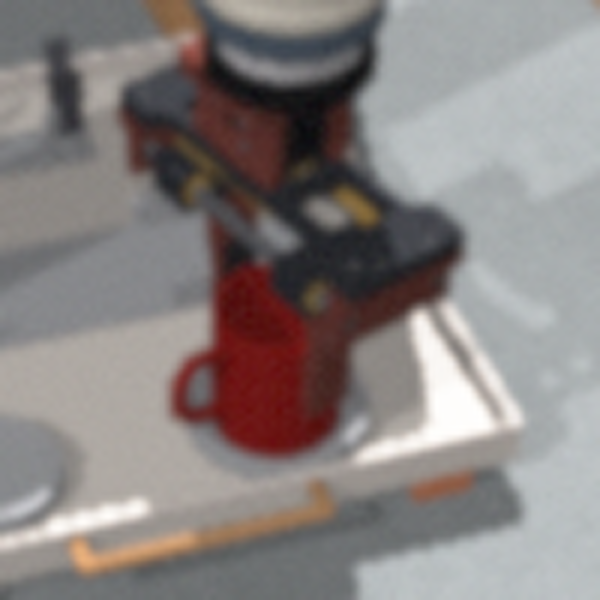

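View pics/w5_b.png

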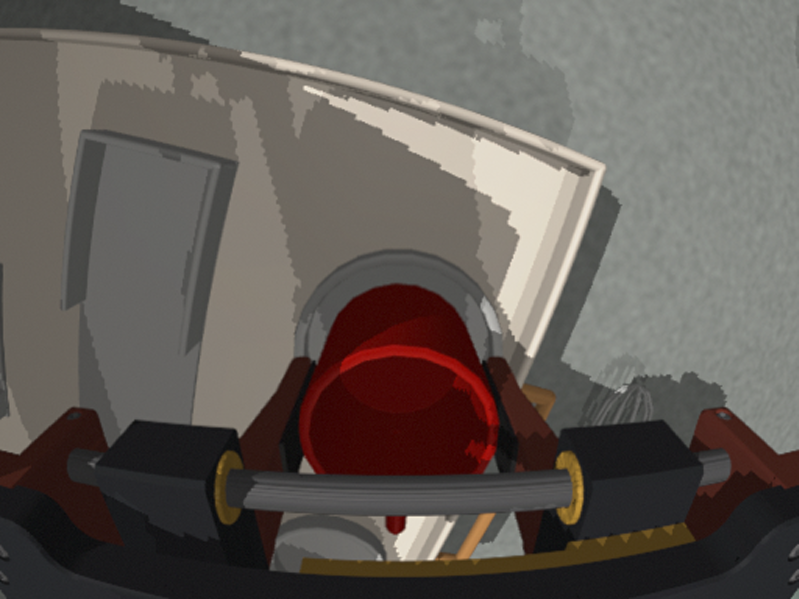

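Run:
```python
from h import *
overlay("w5",[(618,161.5,33,25),(618,161.5,42,25),(618,161.5,42,34),(618,161.5,47,34)],(170,140,350,384),3)
```

```text
(no output)
```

View pics/w5_o.png

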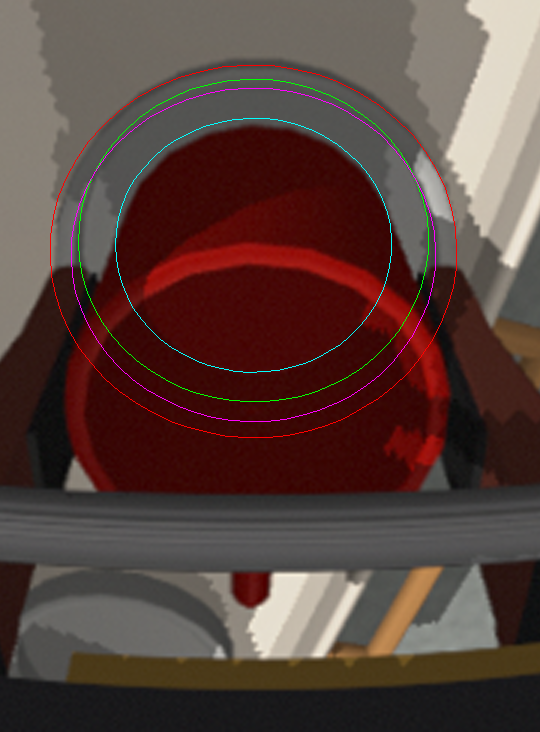

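Request:
{"op": "carry_out", "data": {"delta_pos": [[0,0,0],[0,0,0],[0,0,0],[0,0,0],[0,-0.8,0],[0,-2.5,0],[0,-5,0],[0,-8,0],[0,-11,0],[0,-14,0]], "rotation": [[0,0,0],[0,0,0],[0,0,0],[0,0,0],[0,0,0],[0,0,0],[0,0,0],[0,0,0],[0,0,0],[0,0,0]], "hand": 0}}

```text
t: 8.58
ee_pos: [617.5, 161.7, 198.5]
orientation: [-1.336, 0.987, -0.987]
ft_force: [0.8, -0.4, -0.4]
width: 87.9
```

Run:
```python
from h import *
T=snap("w6")
to([431,-361.5,230],-29)
```

```text
t 8.58 [617.5 161.7 198.5] [-1.336  0.987 -0.987] w 87.9 F [ 0.8 -0.4 -0.4]
delta cm [ 44.52  -2.77 -33.5 ] dist 55.8 rot [-0.009 -0.767  0.004] deg 43.9
```

View pics/w6_b.png

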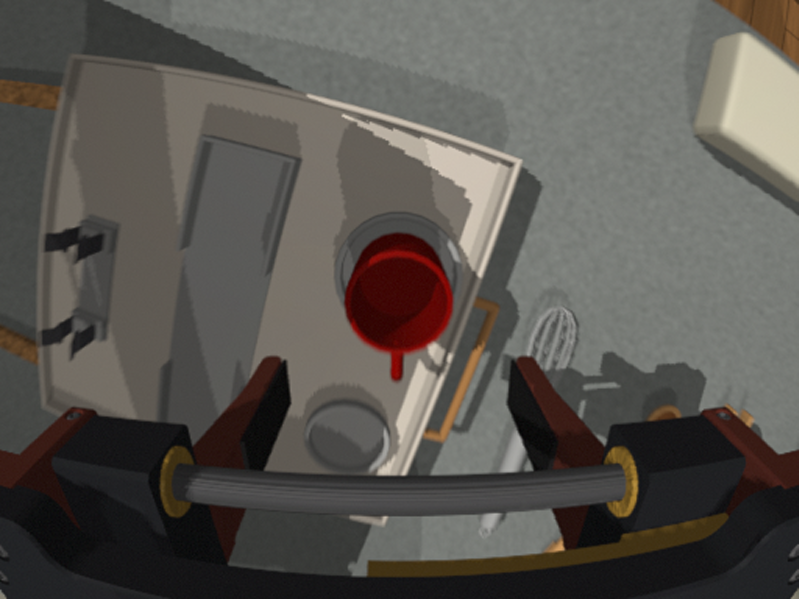

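Run:
```python
from h import *
overlay("w6",[(471.5,161.5,37,33.5),(618,161.5,47,33.5)],(150,110,350,330),3)
T=np.load("pics/w6.npy");print(onz("wrist",347/1.56,436/1.56,33.5,T))
```

```text
[472.924 161.747  33.5  ]
```

View pics/w6_o.png

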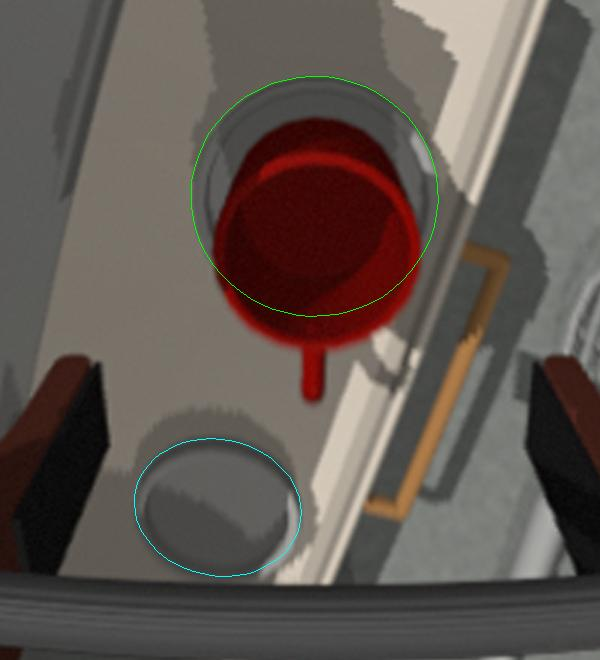

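Request:
{"op": "carry_out", "data": {"delta_pos": [[1,-0.3,-0.7],[3.5,-1,-2.5],[7,-2,-5],[10.5,-2.8,-7.7],[14,-2.8,-10.4],[17.5,-2.8,-13.1],[21,-2.8,-15.8],[24.5,-2.8,-18.5],[28,-2.8,-21.2],[31.5,-2.8,-23.9],[35,-2.8,-26.6],[38,-2.8,-28.6]], "rotation": [[0,0,0],[0,-0.06,0],[0,-0.13,0],[0,-0.2,0],[0,-0.28,0],[0,-0.36,0],[0,-0.44,0],[0,-0.52,0],[0,-0.6,0],[0,-0.68,0],[0,-0.74,0],[0,-0.77,0]]}}

```text
t: 9.63
ee_pos: [458.7, -270.1, 223.9]
orientation: [-1.535, 0.394, -0.39]
ft_force: [1.2, 0.4, -1.4]
width: 88.1
```

Run:
```python
from h import *
to([431,-361.5,150],-29)
```

```text
delta cm [ 1.97  7.39 -9.35] dist 12.1 rot [ 0.     0.006 -0.002] deg 0.4
```

Request:
{"op": "carry_out", "data": {"delta_pos": [[0.5,1.8,-2.5],[1,3.6,-5],[1.5,5.4,-7.4],[1.9,6.8,-8.9],[2,7.4,-9.3],[2,7.4,-9.3]], "rotation": [[0,0,0],[0,0,0],[0,0,0],[0,0,0],[0,0,0],[0,0,0]]}}

```text
t: 10.13
ee_pos: [432.0, -359.6, 148.6]
orientation: [-1.532, 0.399, -0.393]
ft_force: [-0.1, 0.0, -0.4]
width: 87.8
```

Run:
```python
from h import *
T=snap("w7");print(yawof(T))
overlay("w7",[(431,-361.5,28,70),(431,-361.5,24.5,0)],(170,140,360,340),3)
to([431,-361.5,29],-29)
```

```text
t 10.13 [ 432.  -359.6  148.6] [-1.532  0.399 -0.393] w 87.8 F [-0.1  0.  -0.4]
-28.93592746283595
delta cm [-0.02 12.07 -0.3 ] dist 12.1 rot [-0.001  0.002 -0.003] deg 0.2
```

View pics/w7_o.png

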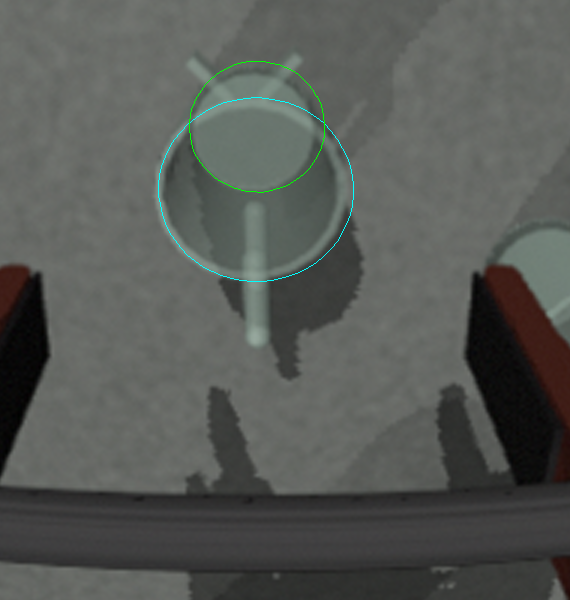

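Request:
{"op": "carry_out", "data": {"delta_pos": [[0,1,-0.3],[-0.1,3,-0.4],[-0.1,5.5,-0.5],[-0.1,8,-0.5],[-0.1,10,-0.5],[-0.1,11.4,-0.5],[-0.1,11.9,-0.5],[-0.1,11.9,-0.5]], "rotation": [[0,0,0],[0,0,0],[0,0,0],[0,0,0],[0,0,0],[0,0,0],[0,0,0],[0,0,0]]}}

```text
t: 10.85
ee_pos: [430.6, -362.4, 30.9]
orientation: [-1.534, 0.394, -0.392]
ft_force: [0.0, 0.3, 0.4]
width: 87.9
```

Request:
{"op": "carry_out", "data": {"delta_pos": [[0,0,0],[0,0,0],[0,0,0],[0,0,0],[0,0,0],[0,0,0],[0,0,0],[0,0,0]], "rotation": [[0,0,0],[0,0,0],[0,0,0],[0,0,0],[0,0,0],[0,0,0],[0,0,0],[0,0,0]], "hand": 255}}

```text
t: 11.52
ee_pos: [430.7, -363.6, 32.1]
orientation: [-1.535, 0.394, -0.394]
ft_force: [-2.4, 1.9, 5.8]
width: 54.0
```

Run:
```python
from h import *
T=snap("w8");print(yawof(T))
```

```text
t 11.52 [ 430.7 -363.6   32.1] [-1.535  0.394 -0.394] w 54.0 F [-2.4  1.9  5.8]
-28.82408147883935
```

View pics/w8_b.png

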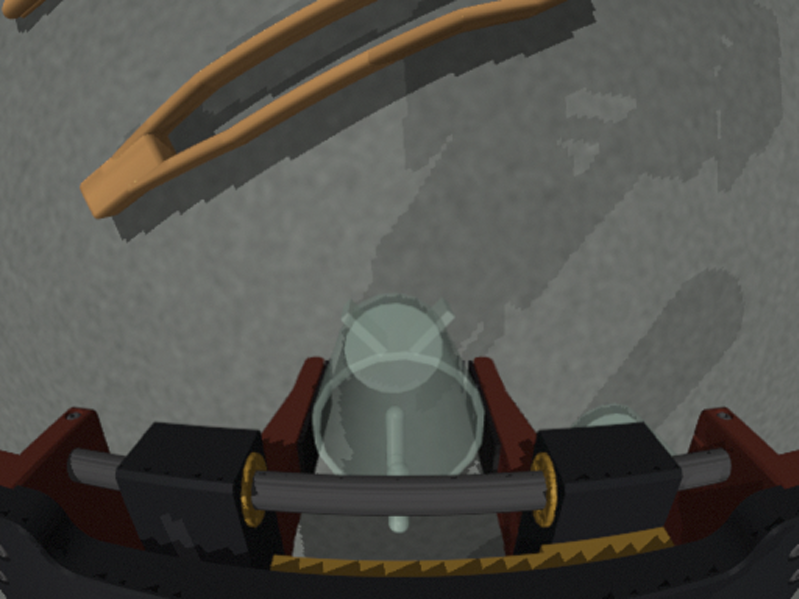

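Request:
{"op": "carry_out", "data": {"delta_pos": [[0,-0.3,0],[0,-1,0],[0,-2.2,0],[0,-4,0],[0,-6.5,0],[0,-9,0],[0,-11.5,0],[0,-13.5,0],[0,-14.5,0]], "rotation": [[0,0,0],[0,0,0],[0,0,0],[0,0,0],[0,0,0],[0,0,0],[0,0,0],[0,0,0],[0,0,0]]}}

```text
t: 12.32
ee_pos: [431.8, -364.5, 180.4]
orientation: [-1.537, 0.391, -0.398]
ft_force: [0.4, 0.7, -1.5]
width: 53.8
```

Run:
```python
from h import *
print(ctrl.get_obs()["width"],ctrl.get_obs()["ft_force"])
d,r=to([471.5,161,160],-74)
```

```text
53.81090851371605 [ 0.35   0.708 -1.462]
delta cm [-21.86   1.89  47.96] dist 52.7 rot [-0.001  0.789  0.005] deg 45.2
```

Request:
{"op": "carry_out", "data": {"delta_pos": [[-0.4,0,0.8],[-1.3,0,3],[-2.8,0,6.2],[-4.4,0,9.6],[-6,0,13.2],[-7.7,0,16.9],[-9.4,0,20.6],[-11.1,0,24.3],[-12.8,0,28],[-14.4,0,31.6],[-15.9,0,35],[-17.3,0,38.2]], "rotation": [[0,0.02,0],[0,0.08,0],[0,0.15,0],[0,0.23,0],[0,0.31,0],[0,0.39,0],[0,0.47,0],[0,0.55,0],[0,0.63,0],[0,0.7,0],[0,0.76,0],[0,0.79,0]]}}

```text
t: 13.32
ee_pos: [462.8, 56.6, 176.9]
orientation: [-1.327, 1.004, -1.004]
ft_force: [1.1, -0.8, -2.1]
width: 53.9
```

Run:
```python
from h import *
d,r=to([471.5,161,130],-74)
```

```text
delta cm [-9.81  4.69  3.67] dist 11.5 rot [-0.    -0.004 -0.   ] deg 0.2
```

Request:
{"op": "carry_out", "data": {"delta_pos": [[-2.5,0.5,1],[-5,1.2,1.9],[-7.3,2.3,2.8],[-9,3.5,3.4],[-9.8,4.3,3.7],[-9.8,4.7,3.7],[-9.8,4.7,3.7]], "rotation": [[0,0,0],[0,0,0],[0,0,0],[0,0,0],[0,0,0],[0,0,0],[0,0,0]]}}

```text
t: 13.9
ee_pos: [471.1, 158.4, 128.8]
orientation: [-1.33, 1.003, -1.001]
ft_force: [-0.5, -1.0, -1.4]
width: 53.2
```

Run:
```python
from h import *
T=snap("w9");p=T[:3,3];print(yawof(T))
overlay("w9",[(471.5,161,37,33.5),(471.5,161,32,33.5),(p[0],p[1],24.5,p[2]-32)],(150,120,360,384),2.5)
to([471.5,161,61],-74)
```

```text
t 13.9 [471.1 158.4 128.8] [-1.33   1.003 -1.001] w 53.2 F [-0.5 -1.  -1.4]
-74.03076391722617
delta cm [-0.29  6.83  0.09] dist 6.8 rot [ 0.002 -0.001  0.   ] deg 0.1
```

View pics/w9_o.png

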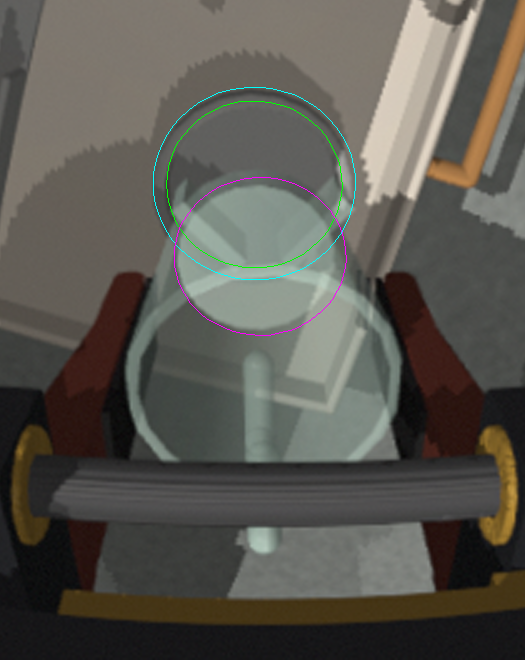

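Request:
{"op": "carry_out", "data": {"delta_pos": [[-0.2,0.8,0],[-0.25,2.2,0],[-0.25,3.8,0],[-0.25,5.2,0],[-0.25,6.2,0],[-0.25,6.7,0],[-0.25,6.8,0]], "rotation": [[0,0,0],[0,0,0],[0,0,0],[0,0,0],[0,0,0],[0,0,0],[0,0,0]]}}

```text
t: 14.53
ee_pos: [471.0, 160.6, 60.9]
orientation: [-1.329, 1.004, -1.002]
ft_force: [-1.5, -0.2, -1.3]
width: 53.9
```

Request:
{"op": "carry_out", "data": {"delta_pos": [[0,0.15,0],[0,0.3,0],[0,0.45,0],[0,0.5,0]], "rotation": [[0,0,0],[0,0,0],[0,0,0],[0,0,0]]}}

```text
t: 14.87
ee_pos: [471.8, 161.4, 57.1]
orientation: [-1.327, 1.001, -1.003]
ft_force: [-1.2, 0.1, 4.5]
width: 54.0
```

Run:
```python
from h import *
T=snap("w10");p=T[:3,3]
overlay("w10",[(471,160.5,37,33.5),(471,160.5,32,33.5),(p[0],p[1],24.5,p[2]-32)],(150,120,360,384),2.5)
```

```text
t 14.87 [471.8 161.4  57.1] [-1.327  1.001 -1.003] w 54.0 F [-1.2  0.1  4.5]
```

View pics/w10_o.png

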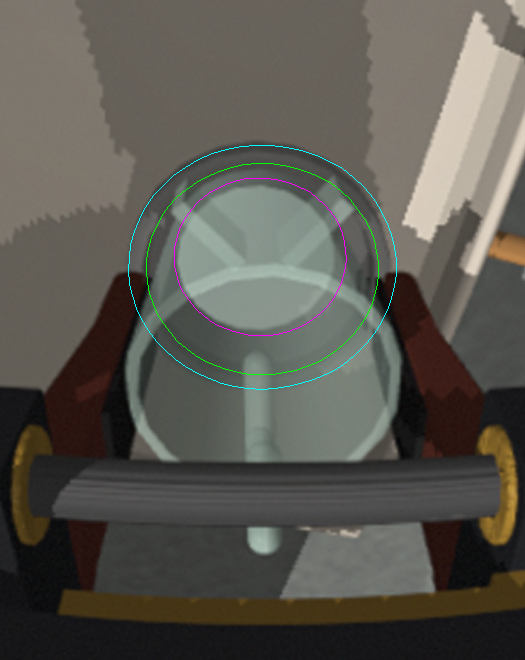

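Request:
{"op": "carry_out", "data": {"delta_pos": [[0,0,0],[0,0,0],[0,0,0],[0,0,0],[0,-0.8,0],[0,-2.5,0],[0,-5,0],[0,-8,0],[0,-11,0],[0,-14,0]], "rotation": [[0,0,0],[0,0,0],[0,0,0],[0,0,0],[0,0,0],[0,0,0],[0,0,0],[0,0,0],[0,0,0],[0,0,0]], "hand": 0}}

```text
t: 15.75
ee_pos: [470.9, 161.1, 198.5]
orientation: [-1.328, 1.002, -1.002]
ft_force: [0.2, 0.4, 0.1]
width: 88.0
```

Run:
```python
from h import *
T=snap("w11");o=ctrl.get_obs()
im=ctrl.get_image("side");cv2.imwrite("pics/s11.png",im[:,:,::-1])
crop("pics/s11.png","pics/s11c.png",160,60,330,200,4)
d,r=to([440,-225,230],-88)
```

```text
t 15.75 [470.9 161.1 198.5] [-1.328  1.002 -1.002] w 88.0 F [0.2 0.4 0.1]
delta cm [ 36.29  -2.96 -13.88] dist 39.0 rot [-0.009  0.243 -0.001] deg 13.9
```

View pics/s11c.png

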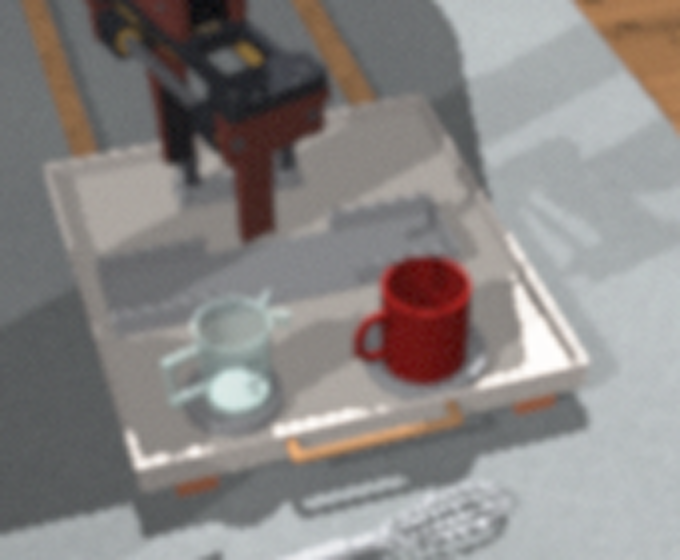

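View pics/w11_b.png

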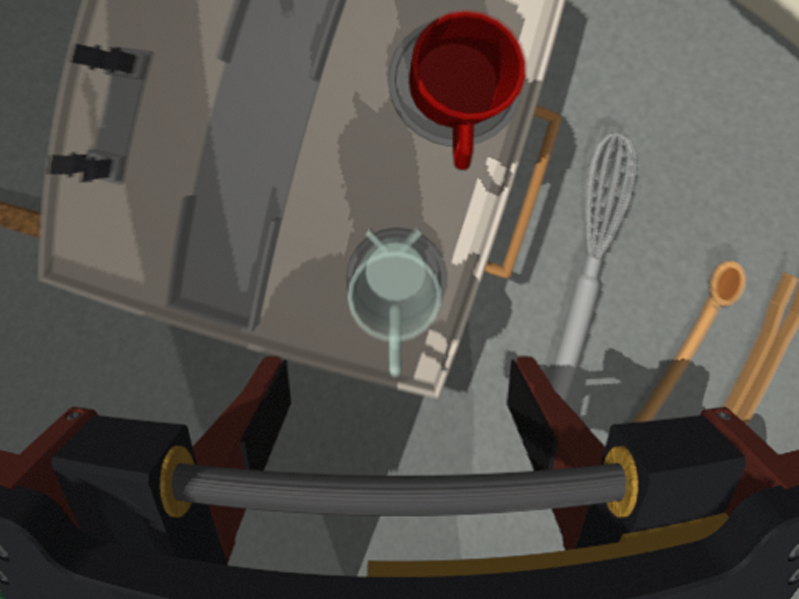

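Request:
{"op": "carry_out", "data": {"delta_pos": [[1.5,-0.5,-0.5],[4.5,-1,-1.6],[8.4,-1.5,-3.2],[12.3,-2,-4.7],[16.2,-2.5,-6.2],[20.1,-3,-7.7],[24,-3,-9.2],[27.8,-3,-10.6],[31.4,-3,-12],[34.4,-3,-13.2],[36.3,-3,-13.9],[36.3,-3,-13.9]], "rotation": [[0,0.02,0],[0,0.05,0],[0,0.08,0],[0,0.11,0],[0,0.14,0],[0,0.17,0],[0,0.2,0],[0,0.23,0],[0,0.24,0],[0,0.24,0],[0,0.24,0],[0,0.24,0]]}}

```text
t: 16.85
ee_pos: [436.7, -229.2, 226.4]
orientation: [-1.226, 1.184, -1.185]
ft_force: [-0.3, -0.4, 1.0]
width: 88.1
```

Run:
```python
from h import *
T=snap("w12");print(yawof(T))
```

```text
t 16.85 [ 436.7 -229.2  226.4] [-1.226  1.184 -1.185] w 88.1 F [-0.3 -0.4  1. ]
-88.04763656816615
```

View pics/w12_b.png

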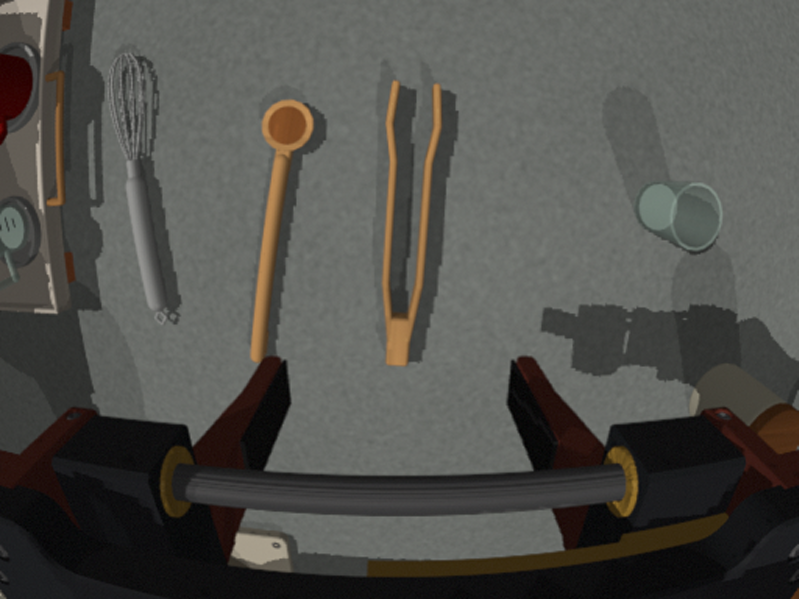

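```bash
cat > tongs.py <<'E'
from h import *
def shape(c,a,z):
    u=np.array([np.cos(a),np.sin(a)]);v=np.array([-u[1],u[0]])
    P=[(-121,-8),(-121,8),(-75,17),(45+0,17),(121,23)]
    f=lambda L:[[*(np.array(c)+u*p+v*q),z] for p,q in L]
    return [f([(-121,-8),(-45,-17),(45,-17),(121,-23)]),f([(-121,-8),(-121,8),(-45,17),(45,17),(121,23)]),f([(-121,0),(121,0)])]
E
python3 - <<'E'
from tongs import *
T=np.load("pics/w12.npy")
w=lambda u,v,z:onz("wrist",u/1.56,v/1.56,z,T)
h=w(397,365,16);t1=w(395,82,20);t2=w(438,86,20);print(h,t1,t2)
m=(t1+t2)/2;a=np.arctan2(m[1]-h[1],m[0]-h[0]);print(np.degrees(a),np.linalg.norm(m[:2]-h[:2]),(m+h)/2)
c=((m+h)/2)[:2]
overlay("w12",[],(170,30,350,250),3.3,polys=shape(c,a,20))
E
```

```text
[ 344.447 -232.293   16.   ] [ 583.016 -222.793   20.   ] [ 581.305 -256.252   20.   ]
-1.7420091880368929 237.823297145463 [ 463.304 -235.908   18.   ]
```

View pics/w12_o.png

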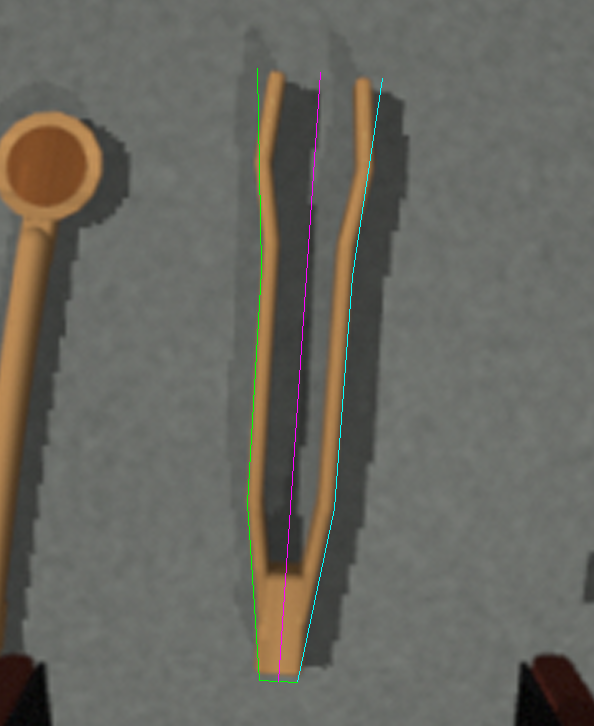

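Run:
```python
from h import *
to([466,-235.3,60],-92)
to([466,-235.3,4],-92)
```

```text
delta cm [ 0.91 16.62  2.93] dist 16.9 rot [ 0.001  0.069 -0.   ] deg 4.0
delta cm [ 0.91 22.22  2.93] dist 22.4 rot [ 0.001  0.069 -0.   ] deg 4.0
```

Request:
{"op": "carry_out", "data": {"delta_pos": [[0.3,1,0.8],[0.6,3.5,1.6],[0.8,7,2.4],[0.9,10.5,2.9],[0.9,13.5,2.9],[0.9,15.5,2.9],[0.9,16.6,2.9],[0.9,16.6,2.9]], "rotation": [[0,0.02,0],[0,0.04,0],[0,0.07,0],[0,0.07,0],[0,0.07,0],[0,0.07,0],[0,0.07,0],[0,0.07,0]]}}

```text
t: 17.57
ee_pos: [465.0, -231.8, 58.4]
orientation: [-1.196, 1.236, -1.228]
ft_force: [-0.5, 0.9, -0.3]
width: 87.7
```

Run:
```python
from h import *
T=snap("w13");print(yawof(T))
to([466,-235.3,4],-92)
```

```text
t 17.57 [ 465.  -231.8   58.4] [-1.196  1.236 -1.228] w 87.7 F [-0.5  0.9 -0.3]
-91.77766453260278
delta cm [0.28 5.6  0.02] dist 5.6 rot [ 0.002  0.004 -0.001] deg 0.3
```

View pics/w13_b.png

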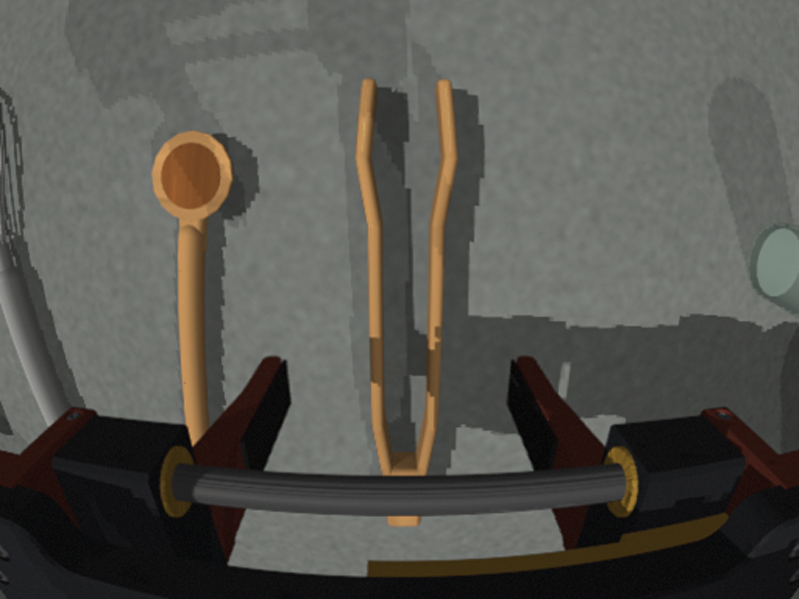

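Request:
{"op": "carry_out", "data": {"delta_pos": [[0.2,0.8,0],[0.3,2,0],[0.3,3.4,0],[0.3,4.5,0],[0.3,5.2,0],[0.3,5.4,0],[0.3,5.4,0]], "rotation": [[0,0,0],[0,0,0],[0,0,0],[0,0,0],[0,0,0],[0,0,0],[0,0,0]]}}

```text
t: 18.2
ee_pos: [466.2, -236.8, 6.2]
orientation: [-1.194, 1.234, -1.232]
ft_force: [-0.4, 0.3, 0.0]
width: 87.8
```

Request:
{"op": "carry_out", "data": {"delta_pos": [[0,0,0],[0,0,0],[0,0,0],[0,0,0],[0,0,0],[0,0,0],[0,0,0],[0,0,0],[0,0,0],[0,0,0]], "rotation": [[0,0,0],[0,0,0],[0,0,0],[0,0,0],[0,0,0],[0,0,0],[0,0,0],[0,0,0],[0,0,0],[0,0,0]], "hand": 255}}

```text
t: 19.03
ee_pos: [466.4, -236.8, 6.7]
orientation: [-1.194, 1.233, -1.233]
ft_force: [-0.3, 0.6, 0.9]
width: 34.1
```

Run:
```python
from h import *
def rect(cx,cy,a,hx,hy,z):
    a=np.radians(a);c,s=np.cos(a),np.sin(a)
    return [[cx+c*x-s*y,cy+s*x+c*y,z] for x,y in [(-hx,-hy),(hx,-hy),(hx,hy),(-hx,hy),(-hx,-hy)]]
overlay("w11",[],(20,0,240,220),3.3,polys=[rect(547,291,0,139,37,44),rect(547,291,0,135,33,25)])
overlay("w6",[],(20,40,250,384),2.4,polys=[rect(547,291,0,139,37,44),rect(547,291,0,135,33,25)])
```

```text
(no output)
```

View pics/w11_o.png

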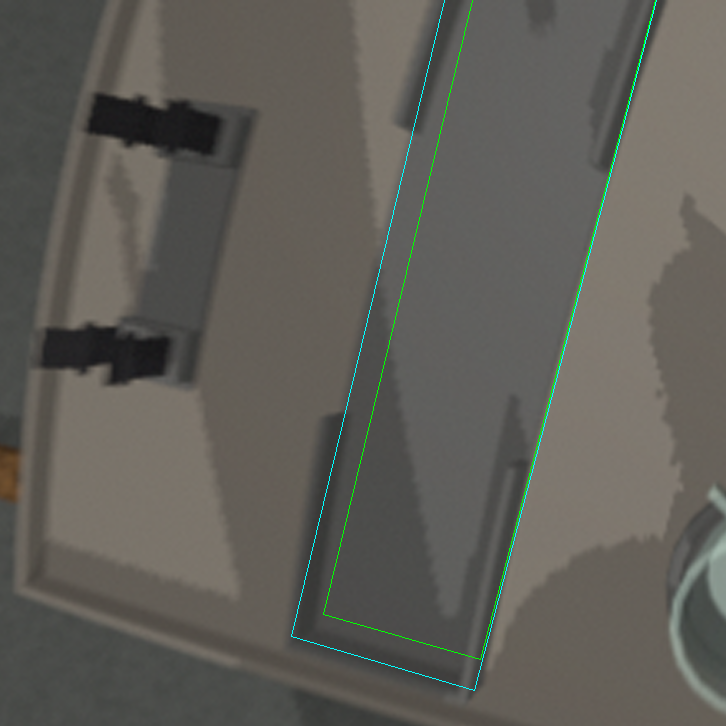

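View pics/w6_o.png

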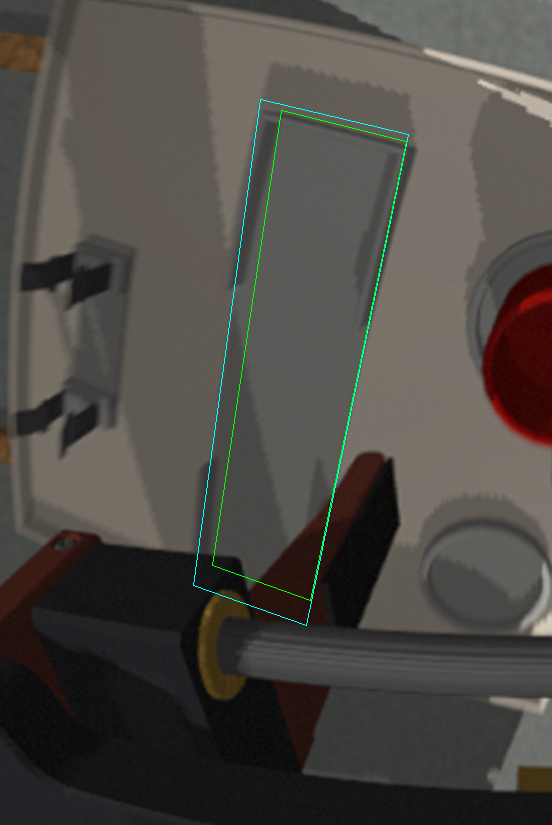

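Request:
{"op": "carry_out", "data": {"delta_pos": [[0,-0.3,0],[0,-1,0],[0,-2.2,0],[0,-4,0],[0,-6.5,0],[0,-9.5,0],[0,-12.5,0],[0,-15.5,0],[0,-17.5,0],[0,-18.5,0]], "rotation": [[0,0,0],[0,0,0],[0,0,0],[0,0,0],[0,0,0],[0,0,0],[0,0,0],[0,0,0],[0,0,0],[0,0,0]]}}

```text
t: 19.87
ee_pos: [467.7, -237.5, 195.8]
orientation: [-1.192, 1.228, -1.237]
ft_force: [1.4, -0.5, -0.4]
width: 33.9
```

```bash
cat >> h.py <<'E'
def rect(cx,cy,a,hx,hy,z):
    a=np.radians(a);c,s=np.cos(a),np.sin(a)
    return [[cx+c*x-s*y,cy+s*x+c*y,z] for x,y in [(-hx,-hy),(hx,-hy),(hx,hy),(-hx,hy),(-hx,-hy)]]
E
python3 - <<'E'
from h import *
P=[rect(544,293,-0.8,139,37,44),rect(544,293,-0.8,135,33,25)]
overlay("w11",[],(20,0,240,220),2.2,polys=P,out="a")
overlay("w6",[],(20,40,250,260),2.2,polys=P,out="b")
a=cv2.imread("pics/a.png");b=cv2.imread("pics/b.png");h=min(a.shape[0],b.shape[0]);cv2.imwrite("pics/ab.png",cv2.hconcat([a[:h,:390],b[:h,:400]]))
print(a.shape)
to([544,293,195],-90.8)
E
```

```text
(484, 484, 3)
delta cm [-53.27  -0.03   5.92] dist 53.6 rot [-0.005 -0.018  0.003] deg 1.1
```

View pics/ab.png

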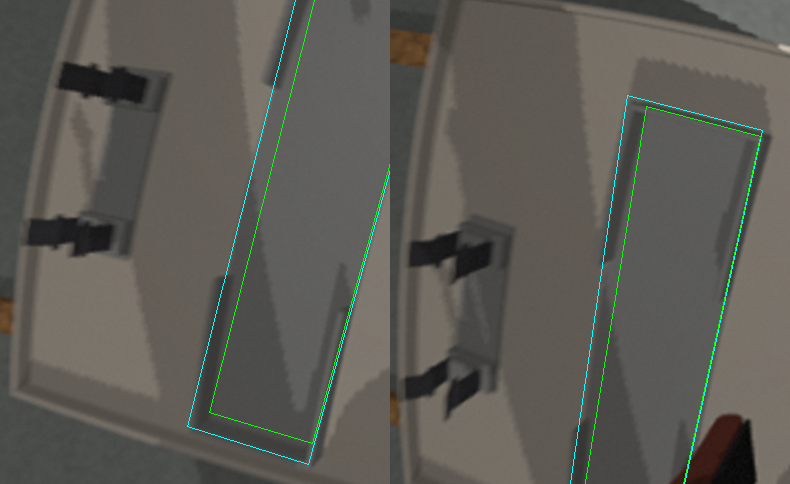

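Request:
{"op": "carry_out", "data": {"delta_pos": [[-0.8,0,0.1],[-3,0,0.3],[-6.5,0,0.7],[-10.5,0,1.2],[-14.5,0,1.6],[-18.5,0,2.1],[-22.5,0,2.5],[-26.5,0,3],[-30.5,0,3.4],[-34.5,0,3.9],[-38.4,0,4.3],[-42,0,4.7]], "rotation": [[0,0,0],[0,-0.01,0],[0,-0.02,0],[0,-0.02,0],[0,-0.02,0],[0,-0.02,0],[0,-0.02,0],[0,-0.02,0],[0,-0.02,0],[0,-0.02,0],[0,-0.02,0],[0,-0.02,0]]}}

```text
t: 20.87
ee_pos: [525.4, 184.0, 190.1]
orientation: [-1.206, 1.219, -1.217]
ft_force: [0.2, -0.5, -0.9]
width: 33.7
```

Run:
```python
from h import *
to([544.5,292,150],-90.5)
```

```text
delta cm [-10.83   3.99   1.8 ] dist 11.7 rot [ 0.003 -0.003  0.001] deg 0.2
```

Request:
{"op": "carry_out", "data": {"delta_pos": [[-2.5,0,0.4],[-5.2,0.5,0.9],[-7.8,1.3,1.3],[-9.6,2.5,1.7],[-10.6,3.5,1.8],[-10.8,4,1.8],[-10.8,4,1.8]], "rotation": [[0,0,0],[0,0,0],[0,0,0],[0,0,0],[0,0,0],[0,0,0],[0,0,0]]}}

```text
t: 21.45
ee_pos: [544.3, 288.7, 149.1]
orientation: [-1.209, 1.22, -1.217]
ft_force: [0.1, -0.3, -2.1]
width: 33.4
```

Run:
```python
from h import *
T=snap("w14");print(yawof(T))
to([544.5,292,100],-90.5)
overlay("w14",[],(0,0,512,384),1.56,polys=[rect(544.5,292,-.5,139,37,44)])
```

```text
t 21.45 [544.3 288.7 149.1] [-1.209  1.22  -1.217] w 33.4 F [ 0.1 -0.3 -2.1]
-90.64555733572915
delta cm [-0.38  5.02 -0.03] dist 5.0 rot [ 0.003 -0.003  0.002] deg 0.3
```

View pics/w14_o.png

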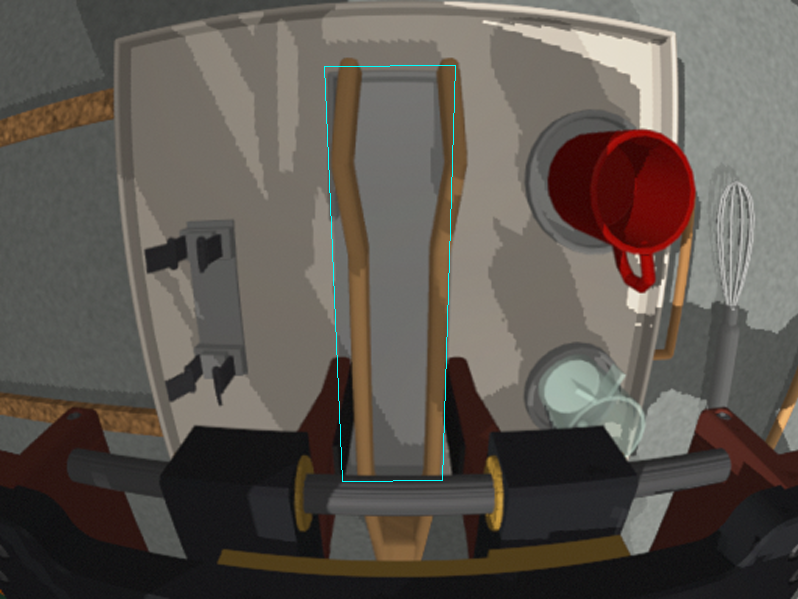

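Request:
{"op": "carry_out", "data": {"delta_pos": [[-0.2,1,0],[-0.35,2.5,0],[-0.35,4.2,0],[-0.35,6,0],[-0.35,7.5,0],[-0.35,8.3,0],[-0.35,8.5,0],[-0.35,8.5,0]], "rotation": [[0,0,0],[0,0,0],[0,0,0],[0,0,0],[0,0,0],[0,0,0],[0,0,0],[0,0,0]]}}

```text
t: 22.17
ee_pos: [546.2, 292.1, 66.4]
orientation: [-1.204, 1.219, -1.219]
ft_force: [0.7, -0.5, -1.6]
width: 33.5
```

Run:
```python
from tongs import *
T=snap("w15");p=T[:3,3]
to([544.5,292,40],-90.5)
overlay("w15",[],(0,0,512,384),1.56,polys=[rect(544.5,292,-.5,139,37,44),rect(544.5,292,-.5,135,33,44)])
```

```text
t 22.17 [546.2 292.1  66.4] [-1.204  1.219 -1.219] w 33.5 F [ 0.7 -0.5 -1.6]
delta cm [ 0.05  2.71 -0.22] dist 2.7 rot [-0.001 -0.004 -0.   ] deg 0.2
```

View pics/w15_o.png

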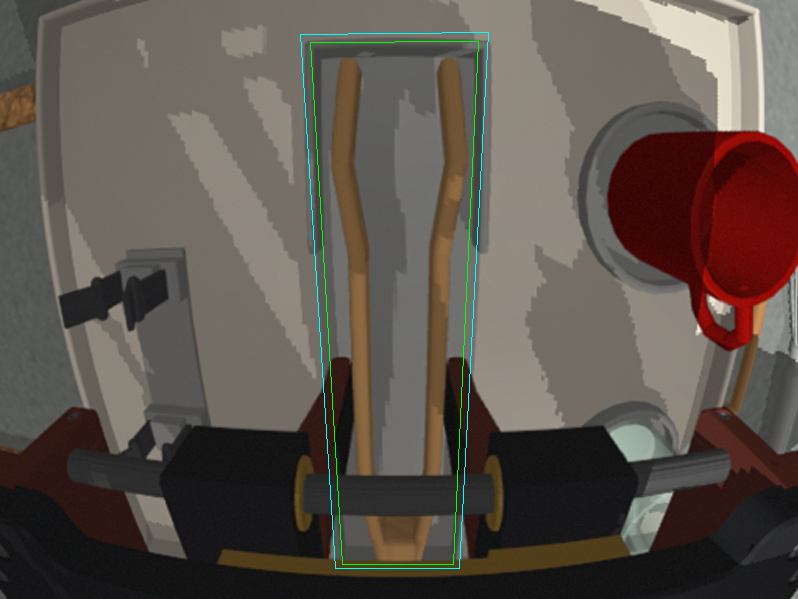

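Request:
{"op": "carry_out", "data": {"delta_pos": [[0,0.4,0],[0,1.1,0],[0,1.9,0],[0,2.5,0],[0,2.9,0],[0,3,0],[0,3,0]], "rotation": [[0,0,0],[0,0,0],[0,0,0],[0,0,0],[0,0,0],[0,0,0],[0,0,0]]}}

```text
t: 22.8
ee_pos: [545.9, 292.6, 36.0]
orientation: [-1.204, 1.219, -1.218]
ft_force: [0.5, -0.4, -0.9]
width: 34.0
```

Request:
{"op": "carry_out", "data": {"delta_pos": [[0,0.1,0],[0,0.2,0],[0,0.3,0],[0,0.3,0]], "rotation": [[0,0,0],[0,0,0],[0,0,0],[0,0,0]]}}

```text
t: 23.13
ee_pos: [546.3, 292.7, 33.7]
orientation: [-1.203, 1.218, -1.218]
ft_force: [0.0, -0.1, -0.9]
width: 33.8
```

Request:
{"op": "carry_out", "data": {"delta_pos": [[0,0.1,0],[0,0.2,0],[0,0.25,0],[0,0.25,0]], "rotation": [[0,0,0],[0,0,0],[0,0,0],[0,0,0]]}}

```text
t: 23.47
ee_pos: [546.4, 292.8, 31.7]
orientation: [-1.203, 1.218, -1.218]
ft_force: [-1.5, -0.8, 4.4]
width: 33.5
```

Request:
{"op": "carry_out", "data": {"delta_pos": [[0,0,0],[0,0,0],[0,0,0],[0,0,0],[0,-0.8,0],[0,-2.5,0],[0,-5,0],[0,-8,0],[0,-11.5,0],[0,-15,0],[0,-17,0]], "rotation": [[0,0,0],[0,0,0],[0,0,0],[0,0,0],[0,0,0],[0,0,0],[0,0,0],[0,0,0],[0,0,0],[0,0,0],[0,0,0]], "hand": 70}}

```text
t: 24.38
ee_pos: [547.6, 293.4, 205.8]
orientation: [-1.199, 1.216, -1.219]
ft_force: [0.9, 0.1, 0.0]
width: 63.8
```

Run:
```python
from h import *
T=snap("w16")
to([420,0,220],-75)
```

```text
t 24.38 [547.6 293.4 205.8] [-1.199  1.216 -1.219] w 63.8 F [0.9 0.1 0. ]
delta cm [ 29.57  -1.36 -12.55] dist 32.2 rot [-0.009 -0.274 -0.003] deg 15.7
```

View pics/w16_b.png

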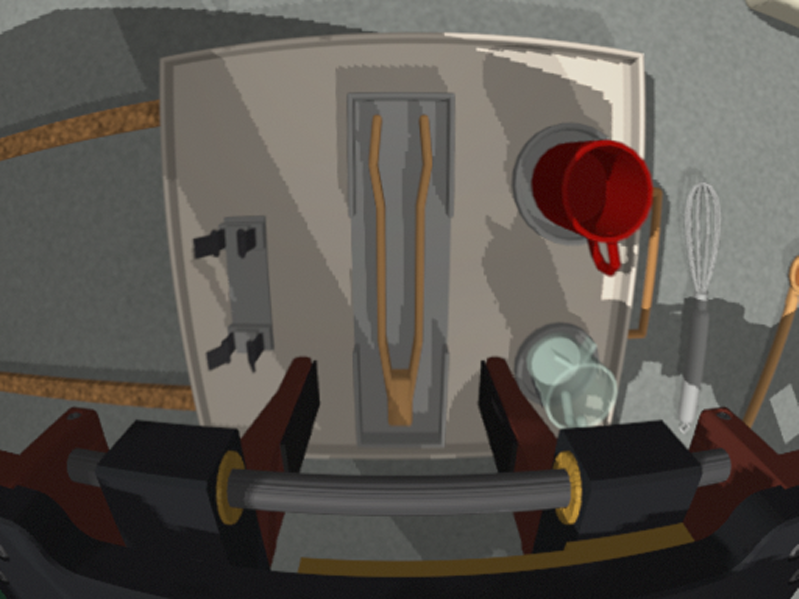

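Run:
```python
from h import *
to([435,0,190],-82)
```

```text
delta cm [ 29.57   1.66 -11.07] dist 31.6 rot [-0.009 -0.152 -0.004] deg 8.7
```

Request:
{"op": "carry_out", "data": {"delta_pos": [[1.2,0,-0.4],[4,0,-1.5],[7.7,0,-2.9],[11.4,0,-4.3],[15.1,0,-5.7],[18.8,0.5,-7.1],[22.4,1,-8.4],[25.8,1.5,-9.6],[28.4,1.7,-10.6],[29.6,1.7,-11],[29.6,1.7,-11]], "rotation": [[0,0,0],[0,-0.04,0],[0,-0.07,0],[0,-0.1,0],[0,-0.13,0],[0,-0.15,0],[0,-0.15,0],[0,-0.15,0],[0,-0.15,0],[0,-0.15,0],[0,-0.15,0]]}}

```text
t: 25.35
ee_pos: [429.6, -4.2, 182.8]
orientation: [-1.273, 1.112, -1.108]
ft_force: [0.3, 0.9, -0.2]
width: 63.9
```

Run:
```python
from h import *
T=snap("w17");print(yawof(T))
```

```text
t 25.35 [429.6  -4.2 182.8] [-1.273  1.112 -1.108] w 63.9 F [ 0.3  0.9 -0.2]
-82.28874266370005
```

View pics/w17_b.png

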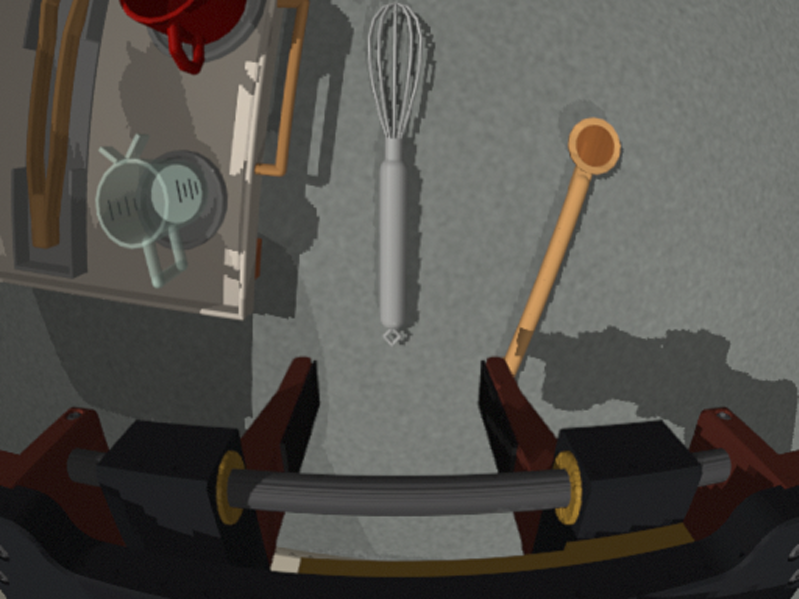

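Run:
```python
from h import *
T=np.load("pics/w17.npy")
w=lambda u,v,z:onz("wrist",u/1.56,v/1.56,z,T)
a=w(392,327,10);b=w(393.5,162,10);c=w(394,139,10);e=w(395,2,10)
print(a,b,c,e,np.linalg.norm(b-a),np.linalg.norm(c-a),np.linalg.norm(e-a))
d=c-a;print(np.degrees(np.arctan2(d[1],d[0])),(a+c)/2,(a+b)/2, a+(e-a)*65/245)
T=np.load("pics/w16.npy")
for z in (25,30): print(z,[w(u,v,z) for u,v in [(245,224),(248,338),(225,217),(268,366)]])
crop("pics/w16.png","pics/w16c.png",110,120,190,260,5)
```

```text
[386.605  -6.043  10.   ] [510.353   9.225  10.   ] [526.838  11.081  10.   ] [629.147  24.211  10.   ] 124.68569949258439 141.27444217727813 244.42129959285697
6.96223049434451 [456.722   2.519  10.   ] [448.479   1.591  10.   ] [450.953   1.983  10.   ]
25 [array([588.401, 410.453,  25.   ]), array([494.337, 417.728,  25.   ]), array([594.775, 426.784,  25.   ]), array([469.048, 403.195,  25.   ])]
30 [array([589.026, 408.712,  30.   ]), array([496.334, 415.88 ,  30.   ]), array([595.308, 424.805,  30.   ]), array([471.414, 401.559,  30.   ])]
```

View pics/w16c.png

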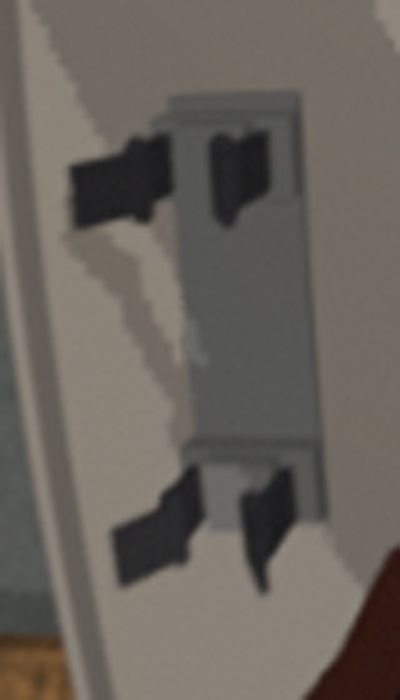

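Run:
```python
from h import *
to([451,2,60],-83)
```

```text
delta cm [-0.23 12.32  2.1 ] dist 12.5 rot [ 0.002  0.013 -0.   ] deg 0.7
```

Request:
{"op": "carry_out", "data": {"delta_pos": [[0,1,0.5],[-0.1,3,1],[-0.2,5.5,1.6],[-0.2,8,2.1],[-0.2,10.2,2.1],[-0.2,11.7,2.1],[-0.2,12.3,2.1],[-0.2,12.3,2.1]], "rotation": [[0,0,0],[0,0.01,0],[0,0.01,0],[0,0.01,0],[0,0.01,0],[0,0.01,0],[0,0.01,0],[0,0.01,0]]}}

```text
t: 26.07
ee_pos: [452.2, 3.9, 59.2]
orientation: [-1.27, 1.116, -1.111]
ft_force: [-0.4, -0.4, 0.1]
width: 64.0
```

Run:
```python
from h import *
T=snap("w18");print(yawof(T))
to([451,2,3],-83)
```

```text
t 26.07 [452.2   3.9  59.2] [-1.27   1.116 -1.111] w 64.0 F [-0.4 -0.4  0.1]
-82.59303822837379
delta cm [ 0.14  5.73 -0.19] dist 5.7 rot [ 0.002  0.007 -0.   ] deg 0.4
```

View pics/w18_b.png

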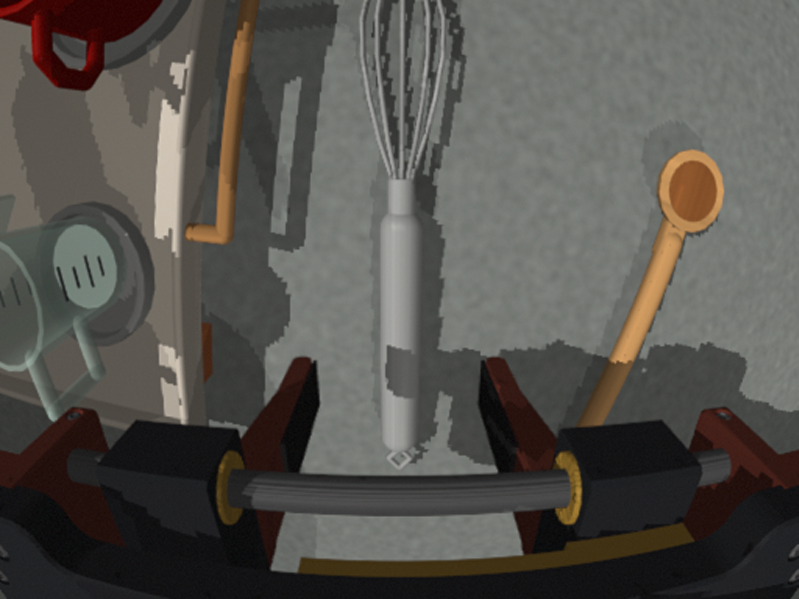

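Request:
{"op": "carry_out", "data": {"delta_pos": [[0,0.8,-0.1],[0.1,2,-0.2],[0.1,3.4,-0.2],[0.1,4.6,-0.2],[0.1,5.3,-0.2],[0.1,5.6,-0.2],[0.1,5.7,-0.2],[0.1,5.7,-0.2]], "rotation": [[0,0,0],[0,0,0],[0,0,0],[0,0,0],[0,0,0],[0,0,0],[0,0,0],[0,0,0]]}}

```text
t: 26.78
ee_pos: [451.7, 1.7, 4.5]
orientation: [-1.267, 1.114, -1.115]
ft_force: [-0.4, -0.7, 0.3]
width: 63.8
```

Request:
{"op": "carry_out", "data": {"delta_pos": [[0,0,0],[0,0,0],[0,0,0],[0,0,0],[0,0,0],[0,0,0],[0,0,0],[0,0,0],[0,0,0]], "rotation": [[0,0,0],[0,0,0],[0,0,0],[0,0,0],[0,0,0],[0,0,0],[0,0,0],[0,0,0],[0,0,0]], "hand": 255}}

```text
t: 27.53
ee_pos: [451.4, 1.7, 4.2]
orientation: [-1.267, 1.115, -1.115]
ft_force: [-0.6, 0.3, 0.6]
width: 19.6
```

Request:
{"op": "carry_out", "data": {"delta_pos": [[0,0,0],[0,0,0],[0,0,0],[0,0.15,0],[0,0.3,0],[0,0.3,0],[0,0.3,0]], "rotation": [[0,0,0],[0,0,0],[0,0,0],[0,0,0],[0,0,0],[0,0,0],[0,0,0]], "hand": 160}}

```text
t: 28.12
ee_pos: [451.2, 1.7, 1.0]
orientation: [-1.267, 1.115, -1.114]
ft_force: [-0.2, 0.9, -0.3]
width: 32.5
```

Request:
{"op": "carry_out", "data": {"delta_pos": [[0,0,0],[0,0,0],[0,0,0],[0,0,0],[0,0,0],[0,0,0]], "rotation": [[0,0,0],[0,0,0],[0,0,0],[0,0,0],[0,0,0],[0,0,0]], "hand": 255}}

```text
t: 28.62
ee_pos: [451.4, 1.7, 1.2]
orientation: [-1.267, 1.114, -1.115]
ft_force: [0.0, -0.1, -0.9]
width: 19.4
```

Request:
{"op": "carry_out", "data": {"delta_pos": [[0,-0.3,0],[0,-1,0],[0,-2.5,0],[0,-5,0],[0,-8,0],[0,-11,0],[0,-14,0],[0,-17,0],[0,-19,0],[0,-20,0],[0,-20,0]], "rotation": [[0,0,0],[0,0,0],[0,0,0],[0,0,0],[0,0,0],[0,0,0],[0,0,0],[0,0,0],[0,0,0],[0,0,0],[0,0,0]]}}

```text
t: 29.53
ee_pos: [452.5, 1.7, 203.5]
orientation: [-1.264, 1.111, -1.117]
ft_force: [0.5, 0.1, -0.8]
width: 19.5
```

Run:
```python
from h import *
T=snap("w19");print(yawof(T))
to([480,310,200],-90.5)
```

```text
t 29.53 [452.5   1.7 203.5] [-1.264  1.111 -1.117] w 19.5 F [ 0.5  0.1 -0.8]
-82.67557303368004
delta cm [-30.22   0.19   6.75] dist 31.0 rot [-0.002  0.137  0.   ] deg 7.8
```

View pics/w19_b.png

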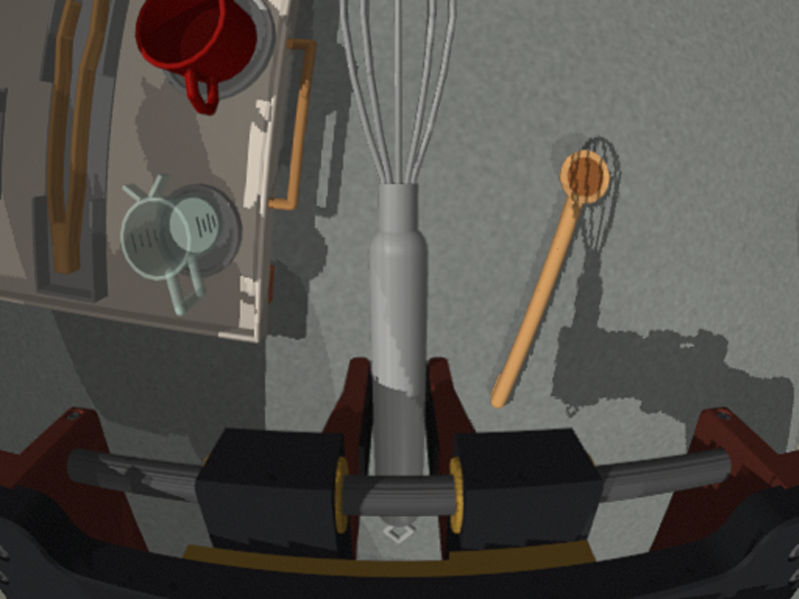

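Request:
{"op": "carry_out", "data": {"delta_pos": [[-1.2,0,0.3],[-4,0,0.9],[-7.7,0,1.7],[-11.4,0,2.5],[-15.1,0,3.4],[-18.8,0,4.2],[-22.5,0,5],[-26,0,5.8],[-28.8,0,6.4],[-30.2,0,6.7],[-30.2,0,6.7]], "rotation": [[0,0,0],[0,0.03,0],[0,0.06,0],[0,0.08,0],[0,0.1,0],[0,0.12,0],[0,0.137,0],[0,0.137,0],[0,0.137,0],[0,0.137,0],[0,0.137,0]]}}

```text
t: 30.5
ee_pos: [478.6, 311.8, 199.0]
orientation: [-1.209, 1.215, -1.214]
ft_force: [-0.1, -0.5, -1.4]
width: 19.1
```

Run:
```python
from h import *
T=snap("w20");print(yawof(T))
im=ctrl.get_image("scene");cv2.imwrite("pics/sc20.png",im[:,:,::-1])
crop("pics/sc20.png","pics/sc20c.png",290,60,480,230,4)
```

```text
t 30.5 [478.6 311.8 199. ] [-1.209  1.215 -1.214] w 19.1 F [-0.1 -0.5 -1.4]
-90.36212380374774
```

View pics/w20_b.png

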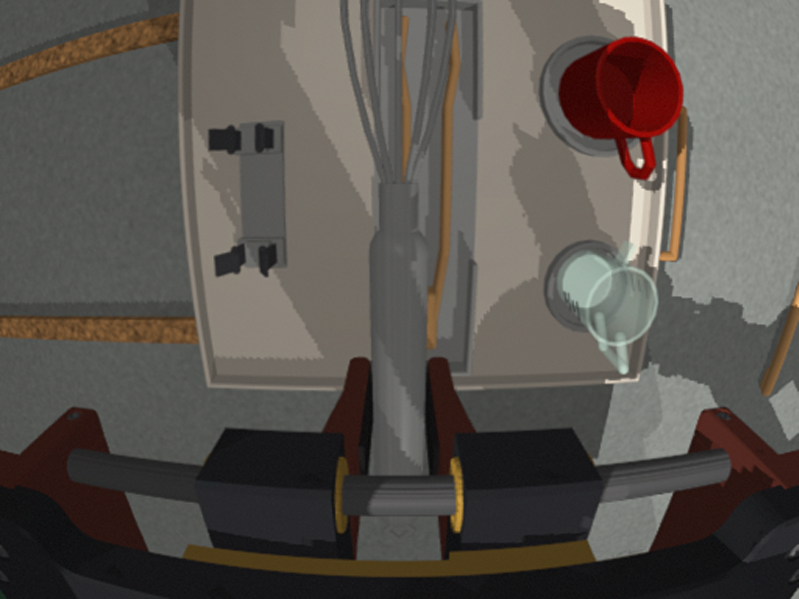

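View pics/sc20c.png

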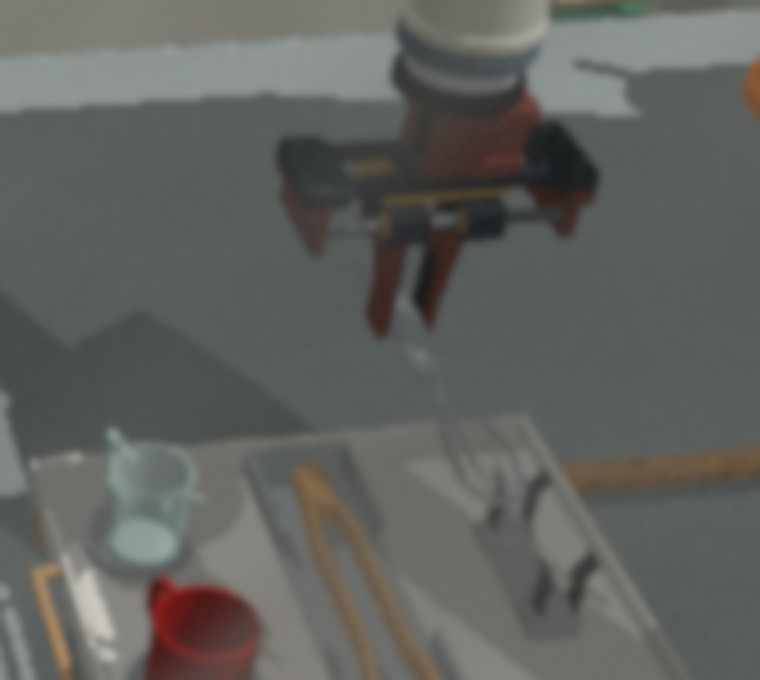

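```bash
cat > clips.py <<'E'
from h import *
def model(cx,cy,a,zs):
    a=np.radians(a);c,s=np.cos(a),np.sin(a)
    P=[]
    f=lambda L:[[cx+c*x-s*y,cy+s*x+c*y,zs+z] for x,y,z in L]
    for k in(-41,41):
        for sg in(-1,1):
            P.append(f([(k-7,sg*15,27),(k+7,sg*15,27),(k+7,sg*7,8),(k-7,sg*7,8),(k-7,sg*15,27)]))
    return P
def show(p,out,names):
    ims=[]
    T={"w20":(125,60,205,200),"w16":(110,120,190,260),"w6":(20,130,100,270),"w11":(20,10,110,150),"w3":(40,20,130,160)}
    for n in names:
        overlay(n,[],T[n],3.2,out="tmp",polys=model(*p)); ims.append(cv2.imread("pics/tmp.png"))
    h=min(i.shape[0] for i in ims); cv2.imwrite("pics/%s.png"%out,cv2.hconcat([i[:h] for i in ims]))
E
python3 - <<'E'
from clips import *
show((541,408,-0.5,55),"cl1",["w20","w16","w6"])
E
```

```text
(no output)
```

View pics/cl1.png

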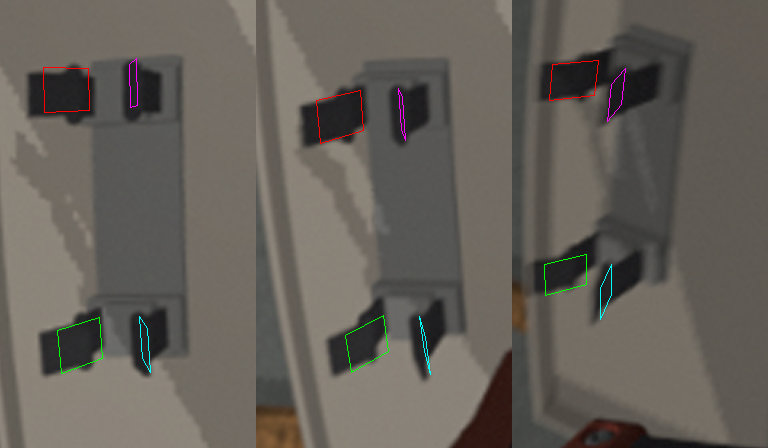

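Run:
```python
from clips import *
show((540,411.5,-0.5,55),"cl2",["w20","w16","w6"])
show((540,411.5,-0.5,55),"cl3",["w11","w3"])
```

```text
(no output)
```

View pics/cl2.png

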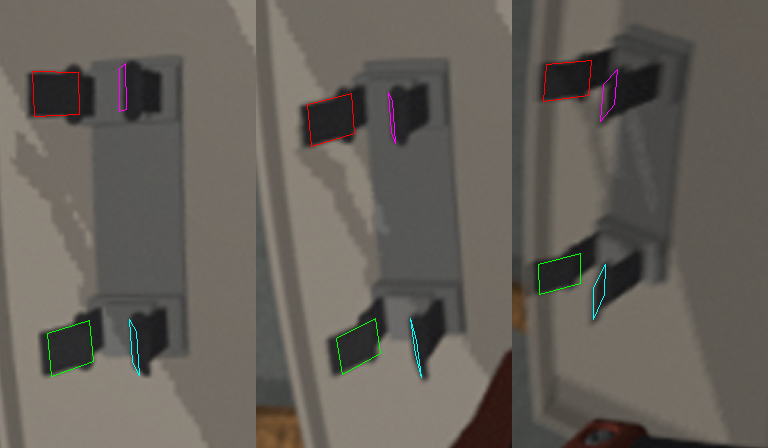

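View pics/cl3.png

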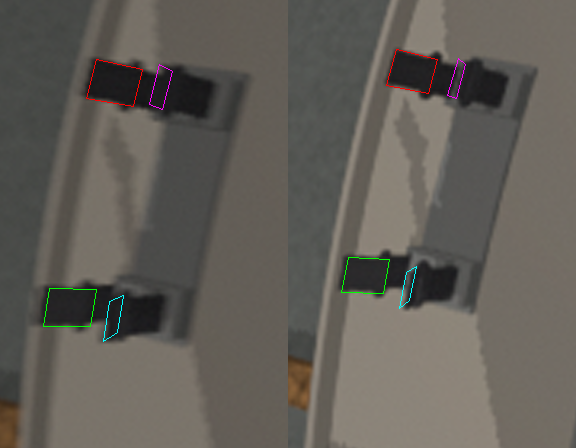

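Run:
```python
from clips import *
T=np.load("pics/w20.npy")
for u,v in [(93,62),(180,57),(188,357),(104,355)]:
    print(onz("wrist",125+u/3.2,60+v/3.2,30,T))
to([540,409.3,150],-90.5)
```

```text
[593.929 424.233  30.   ]
[593.093 392.062  30.   ]
[485.182 393.977  30.   ]
[486.651 426.412  30.   ]
delta cm [-10.1    4.9    6.11] dist 12.8 rot [0.003 0.001 0.002] deg 0.2
```

Request:
{"op": "carry_out", "data": {"delta_pos": [[-1.8,0.3,1.2],[-4,1,2.6],[-6.4,2,4],[-8.4,3.2,5.2],[-9.7,4.3,5.9],[-10.1,4.8,6.1],[-10.1,4.9,6.1],[-10.1,4.9,6.1]], "rotation": [[0,0,0],[0,0,0],[0,0,0],[0,0,0],[0,0,0],[0,0,0],[0,0,0],[0,0,0]]}}

```text
t: 31.27
ee_pos: [540.6, 408.2, 151.4]
orientation: [-1.207, 1.217, -1.217]
ft_force: [0.1, -0.1, -1.9]
width: 19.2
```

Run:
```python
from clips import *
T=snap("w21");print(yawof(T))
im=ctrl.get_image("scene");cv2.imwrite("pics/sc21.png",im[:,:,::-1])
crop("pics/sc21.png","pics/sc21c.png",350,100,490,240,5)
to([540,409.3,92],-91)
```

```text
t 31.27 [540.6 408.2 151.4] [-1.207  1.217 -1.217] w 19.2 F [ 0.1 -0.1 -1.9]
-90.58460079141767
delta cm [-0.05  6.07 -0.11] dist 6.1 rot [0.    0.007 0.   ] deg 0.4
```

View pics/w21_b.png

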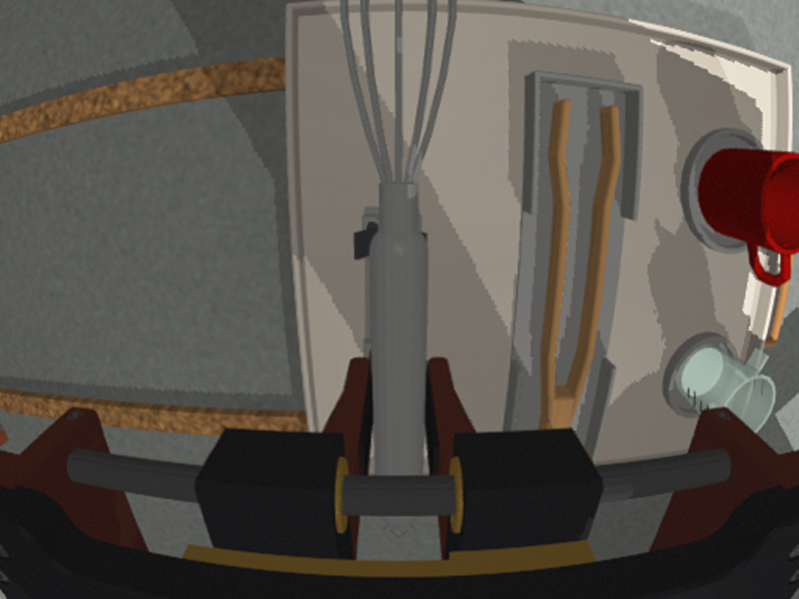

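View pics/sc21c.png

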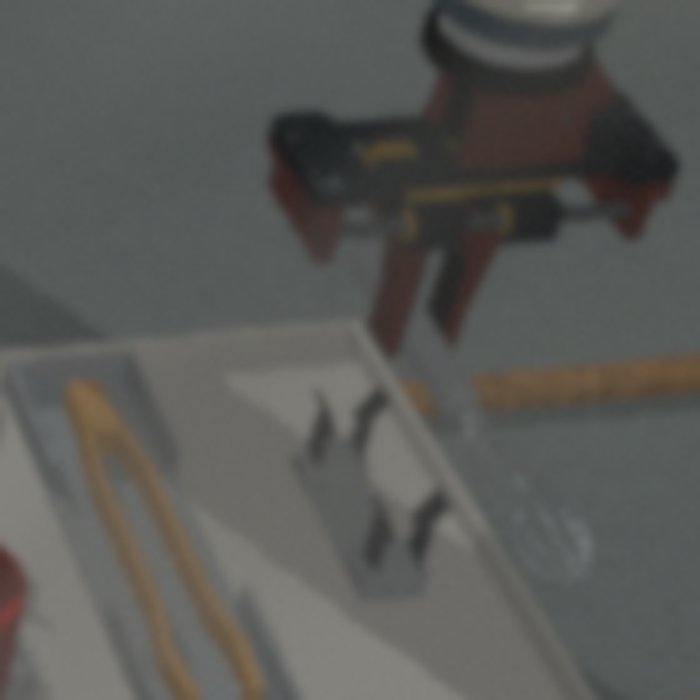

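Request:
{"op": "carry_out", "data": {"delta_pos": [[-0.05,1,-0.1],[-0.1,2.4,-0.1],[-0.1,4,-0.1],[-0.1,5.4,-0.1],[-0.1,6.1,-0.1],[-0.1,6.3,-0.1],[-0.1,6.3,-0.1]], "rotation": [[0,0,0],[0,0.005,0],[0,0.007,0],[0,0.007,0],[0,0.007,0],[0,0.007,0],[0,0.007,0]]}}

```text
t: 31.95
ee_pos: [539.8, 410.9, 88.1]
orientation: [-1.203, 1.222, -1.221]
ft_force: [0.4, 0.6, -1.1]
width: 19.5
```

Run:
```python
from clips import *
T=snap("w22");print(yawof(T))
overlay("w22",[],(150,80,360,384),2.5,polys=model(540,409.3,-1,55))
im=ctrl.get_image("scene");cv2.imwrite("pics/sc22.png",im[:,:,::-1])
crop("pics/sc22.png","pics/sc22c.png",370,130,490,250,5)
```

```text
t 31.95 [539.8 410.9  88.1] [-1.203  1.222 -1.221] w 19.5 F [ 0.4  0.6 -1.1]
-90.92708432755498
```

View pics/w22_o.png

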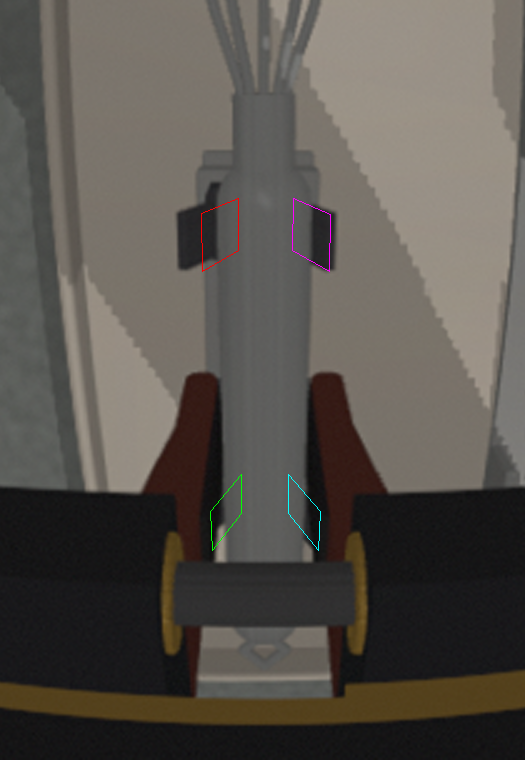

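View pics/sc22c.png

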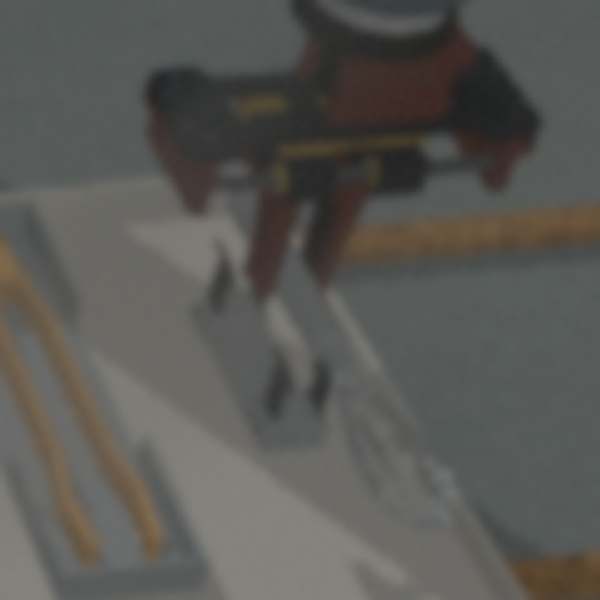

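Request:
{"op": "carry_out", "data": {"delta_pos": [[-0.1,0.3,0],[-0.1,0.7,0],[-0.1,1.1,0],[-0.1,1.4,0],[-0.1,1.4,0]], "rotation": [[0,0,0],[0,0,0],[0,0,0],[0,0,0],[0,0,0]]}}

```text
t: 32.47
ee_pos: [539.8, 411.9, 74.3]
orientation: [-1.203, 1.222, -1.221]
ft_force: [0.7, -0.7, -1.8]
width: 19.3
```

Request:
{"op": "carry_out", "data": {"delta_pos": [[0,0.3,0],[0,0.6,0],[0,0.9,0],[0,1.1,0],[0,1.1,0]], "rotation": [[0,0,0],[0,0,0],[0,0,0],[0,0,0],[0,0,0]]}}

```text
t: 32.88
ee_pos: [540.2, 412.3, 63.8]
orientation: [-1.202, 1.221, -1.221]
ft_force: [-0.1, 0.2, -1.5]
width: 19.1
```

Request:
{"op": "carry_out", "data": {"delta_pos": [[0,0.2,0],[0,0.4,0],[0,0.6,0],[0,0.6,0]], "rotation": [[0,0,0],[0,0,0],[0,0,0],[0,0,0]]}}

```text
t: 33.22
ee_pos: [541.2, 412.8, 59.1]
orientation: [-1.199, 1.22, -1.221]
ft_force: [0.5, 1.0, 3.6]
width: 19.8
```

Request:
{"op": "carry_out", "data": {"delta_pos": [[0,0.2,0],[0,0.4,0],[0,0.6,0],[0,0.6,0]], "rotation": [[0,0,0],[0,0,0],[0,0,0],[0,0,0]]}}

```text
t: 33.55
ee_pos: [541.0, 412.5, 52.5]
orientation: [-1.2, 1.22, -1.221]
ft_force: [1.5, 0.6, 2.7]
width: 19.2
```

Request:
{"op": "carry_out", "data": {"delta_pos": [[0,0.2,0],[0,0.4,0],[0,0.5,0],[0,0.5,0]], "rotation": [[0,0,0],[0,0,0],[0,0,0],[0,0,0]]}}

```text
t: 33.88
ee_pos: [539.7, 412.1, 46.2]
orientation: [-1.203, 1.222, -1.221]
ft_force: [0.3, 2.7, -4.1]
width: 19.2
```

Request:
{"op": "carry_out", "data": {"delta_pos": [[0,0.1,0],[0,0.2,0],[0,0.2,0],[0,0.2,0]], "rotation": [[0,0,0],[0,0,0],[0,0,0],[0,0,0]]}}

```text
t: 34.22
ee_pos: [539.9, 412.1, 45.2]
orientation: [-1.202, 1.221, -1.221]
ft_force: [-1.8, 0.9, 0.7]
width: 19.1
```

Request:
{"op": "carry_out", "data": {"delta_pos": [[0,0.1,0],[0,0.2,0],[0,0.2,0],[0,0.2,0]], "rotation": [[0,0,0],[0,0,0],[0,0,0],[0,0,0]]}}

```text
t: 34.55
ee_pos: [540.0, 412.2, 45.0]
orientation: [-1.202, 1.221, -1.221]
ft_force: [-6.8, -1.4, 15.2]
width: 19.0
```

Request:
{"op": "carry_out", "data": {"delta_pos": [[0,0.1,0],[0,0.2,0],[0,0.3,0],[0,0.3,0]], "rotation": [[0,0,0],[0,0,0],[0,0,0],[0,0,0]]}}

```text
t: 34.88
ee_pos: [540.0, 412.2, 44.8]
orientation: [-1.202, 1.221, -1.221]
ft_force: [-13.4, -6.6, 36.0]
width: 19.3
```

Request:
{"op": "carry_out", "data": {"delta_pos": [[0,-0.3,0],[0,-0.45,0],[0,-0.45,0]], "rotation": [[0,0,0],[0,0,0],[0,0,0]]}}

```text
t: 35.13
ee_pos: [540.4, 412.3, 45.1]
orientation: [-1.201, 1.221, -1.221]
ft_force: [-3.7, 0.7, 7.3]
width: 19.0
```

Request:
{"op": "carry_out", "data": {"delta_pos": [[0,0,0],[0,0,0],[0,0,0],[0,0,0],[0,-0.8,0],[0,-2.5,0],[0,-5,0],[0,-8,0],[0,-11,0],[0,-14,0],[0,-16,0],[0,-16,0]], "rotation": [[0,0,0],[0,0,0],[0,0,0],[0,0,0],[0,0,0],[0,0,0],[0,0,0],[0,0,0],[0,0,0],[0,0,0],[0,0,0],[0,0,0]], "hand": 140}}

```text
t: 36.13
ee_pos: [542.7, 413.9, 210.7]
orientation: [-1.192, 1.218, -1.221]
ft_force: [0.9, 1.0, 1.0]
width: 39.5
```

Run:
```python
from h import *
T=snap("w23")
for n in("scene","side"):
    im=ctrl.get_image(n);cv2.imwrite(f"pics/{n}23.png",im[:,:,::-1])
crop("pics/scene23.png","pics/scene23c.png",290,130,490,280,4)
print(ctrl.get_obs()["t"])
to([480,300,260],-90.5)
```

```text
t 36.13 [542.7 413.9 210.7] [-1.192  1.218 -1.221] w 39.5 F [0.9 1.  1. ]
36.2833
delta cm [11.28 -5.59 -5.8 ] dist 13.9 rot [ 0.001 -0.008  0.001] deg 0.4
```

View pics/w23_b.png

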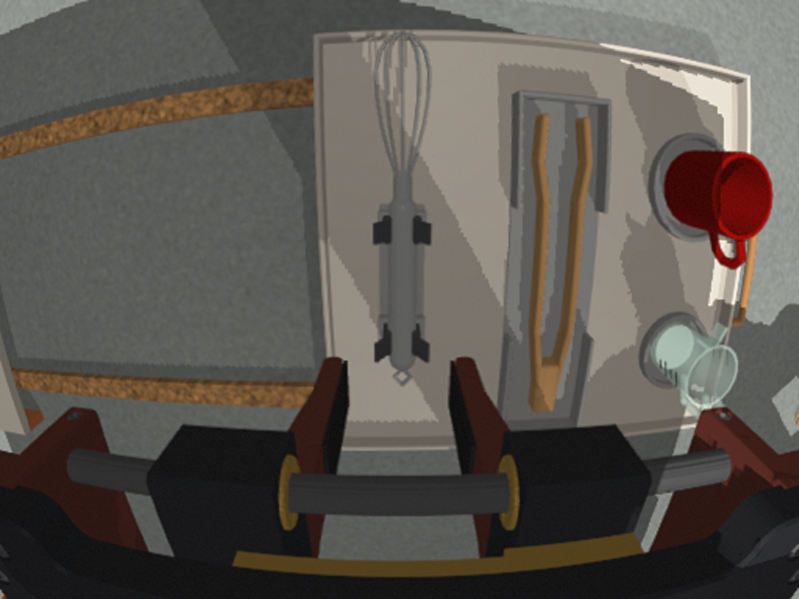

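View pics/scene23c.png

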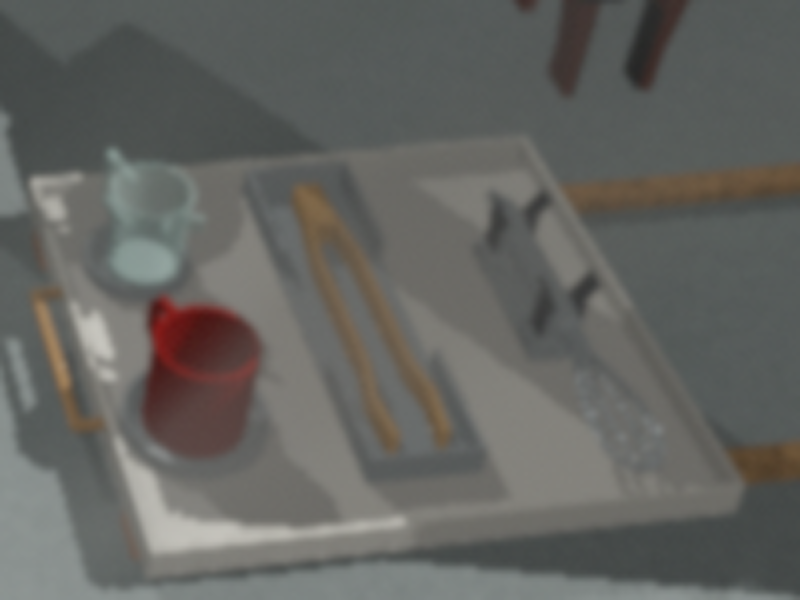

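View pics/side23.png

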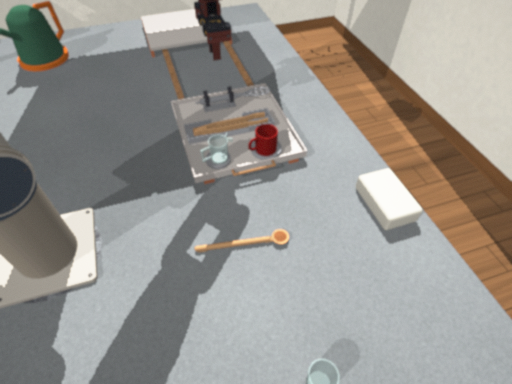

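Run:
```python
from h import *
crop("pics/w23.png","pics/w23c.png",225,120,295,250,5)
crop("pics/side23.png","pics/side23c.png",160,75,310,185,5)
T=np.load("pics/w23.npy")
# widths of the 20mm handle near both ends, axis z=54
for z in(54,):
    for v,(l,r) in {}.items(): pass
```

```text
(no output)
```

View pics/w23c.png

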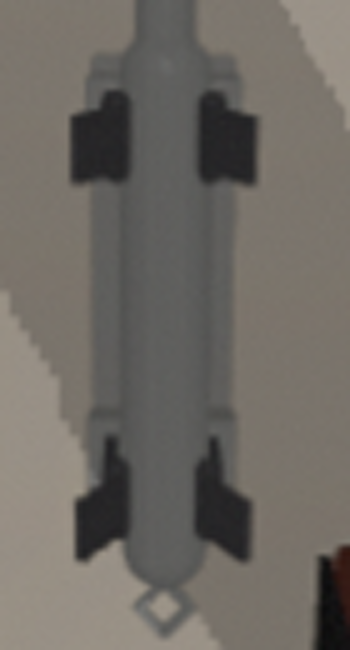

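View pics/side23c.png

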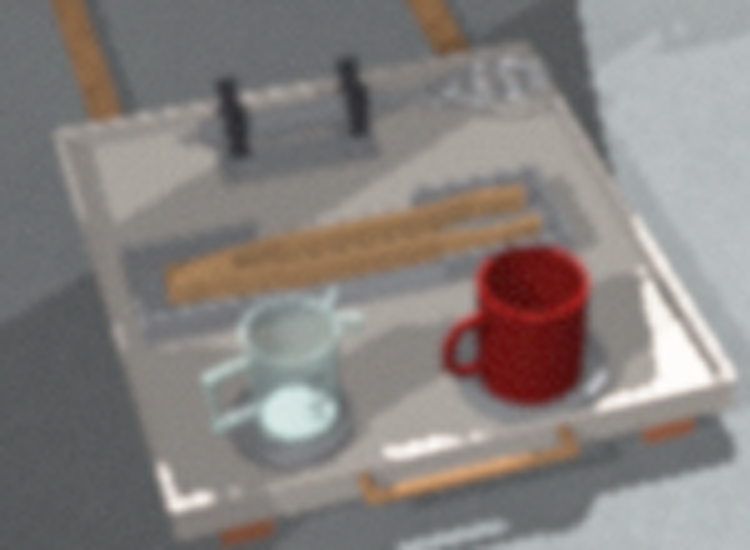

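```bash
python3 -c "
from h import *
print(ctrl.close_job())"
```

```text
the job is handed in; nothing more can be done
None
```

All four things are back in the white tray, placed in the order asked, and the job was handed in at about 36 s. No verdict was reported.

- **Mug:** it stands upright in the larger holder, set down with about 8 N. In the wrist view its base was about 2–3 mm off the holder's centre.
- **Measuring cup:** it stands upright in the smaller holder, set down with about 6 N. It touched down at nearly the same height as the mug, which suggests it is on the holder floor.
- **Tongs:** they lie inside the long trough. I released them only after feeling contact with the trough floor.
- **Whisk:** it snapped through the clips at roughly 5 N. It then stopped firmly with the handle axis about 54 mm above the counter, and I pressed up to 36 N against that stop. The last close-up shows the jaws of both clips closed over the handle.

The last pictures show the drinking glass and the wooden spoon where they were, and the gripper clear of everything.

I first gripped the whisk too near the fingertips and re-gripped it 3 mm lower before lifting. My estimates of the clips' sideways position differed by about 2.5 mm, which was within the clips' opening and caused no trouble.

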